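# Steady the rocking roller filter and slide its drip tray home

## Task

The roller filter rocks on its stand: turn the two red knobs of its front feet, one too short and the other too long, until the stand is level and rests firmly on all four feet, without shifting it about. Lift the jar of filter media out of the blue drip tray and stand it upright on the free part of the green mat, and slide the emptied tray lengthwise under the stand from its open left side, square to it, until its far end meets the panel on the right side. Leave all the other things where they are.

Things in the scene. Friction and masses are not known exactly. Their poses are not given: they have to be found in the camera images.
- unit: Paper-roll water filter bolted on a dark stand, loose, 2.5 kg. Origin on the bench under the stand's middle (when level); x from the front edge (red knobs) to the back, y left, z up. Plate 260 (x) by 250 (y) mm, underside 42 and top 54 mm above the bench. The filter occupies x -35 to 95, y -105 to 80 mm, 250 mm high. Four feet at x +-105, y +-100, soles 32 mm across; rear feet fixed.
- panel (a point): Middle of the lower edge of the panel under the stand's right edge (its inner face, stand frame y -116 mm): 150 mm long (x), hanging to 12 mm above the bench, the stop for the tray. The stand's left side (+y) is open between the feet, 168 mm wide and 42 mm high.
- knob_fl (a joint): Angle (rad) of the front left knob, growing clockwise seen from above. At 0 this foot is as long as the rear feet. Thread 8 mm a turn (1.27 mm per rad): clockwise lengthens the foot and raises that corner. Stops at -3.3 and 3.3; turns stiffly (0.05 N m), stays where left. Starts negative: too short.
- knob_fr (a joint): The same for the front right knob. Starts positive: too long, to be turned anticlockwise (towards 0).
- knob_fl_top (a point): Centre of the top of the front left knob: red, fluted, 38 mm across, 27 mm tall, upright axis, its underside 12 mm above the plate at 0 (less when screwed down), top then 93 mm above the bench. A pale line on its top, from axis to rim, points at 0 straight at the pale mark on the plate in front of it. Knob, stem and sole rise and sink together in the stand.
- knob_fr_top (a point): The same on the front right knob.
- pad_fl: Rubber sole of the front left foot, origin at the centre of its underside. The soles give slightly (18 N/mm), so that feet equally long within about 1 mm all carry load.
- pad_fr: Rubber sole of the front right foot.
- pad_rl: Rubber sole of the rear left foot (fixed length).
- pad_rr: Rubber sole of the rear right foot (fixed length).
- table: The grey bench, top at height 0.
- tray: Blue open drip tray, 140 (x) by 300 (y) by 36 mm high, 0.45 kg, origin at the centre of its underside, y along its length. Floor and three walls are 4 mm thick; the wall at the +y end is a 12 mm thick grip lip. It goes in with the -y end first and the lip stays outside, towards the left.
- tray_lip (a point): Middle of the top edge of the tray's grip lip (12 mm thick along the tray's y, 132 mm wide, 36 mm above the bench).
- tray_home (a point): Point on the stand, at bench level, where the tray's origin lies when the tray is home, its far end touching the side panel (stand frame x 0, y +37 mm).
- jar: Clear jar of pale ceramic balls with a white screw lid, left standing in the tray: 52 mm across, lid 54 mm, 84 mm tall, 0.22 kg, too tall to pass under the stand. Origin at the centre of its underside.
- mat: Green drying mat, fixed, 140 (x) by 200 (y) mm and 4 mm thick, origin at the centre of its underside. Two small bottles stand on its -y half (y about -60 mm); the +y half is free.
- bottle_a: White test bottle, 36 mm across and 85 mm tall, red cap; bystander.
- bottle_b: White test bottle, 36 mm across and 85 mm tall, blue cap; bystander.
- spare_roll: Spare pale filter roll standing on end, 84 mm across, 120 mm tall; bystander.
- magnet_cleaner: Black magnetic glass cleaner, 70 by 45 by 41 mm, on the bench in front of the stand; bystander.
- feed_tin: Orange and silver feed tin, 68 mm across, 75 mm tall; bystander.
- scraper: Scraper with handle, 220 mm long, lying on the bench; bystander.
- small_pump: Small black pump, 60 by 45 by 70 mm; bystander.
Things that resemble listed ones, but are neither listed nor needed, are in the scene too. There is more than one size of the mat; the job needs the larger.

How it is judged:
At the end, for the whole second after the job is handed in: All four soles press on the bench (over 0.5 N each), stand level within 0.006 rad; empty tray flat, within 15 mm (length) and 20 mm (across) of home, square within 0.09 rad; jar upright (0.05 rad) on the mat, within 60 mm (x) and 90 mm (y) of its centre; all at rest (contact force between each of pad_fl, pad_fr, pad_rl, pad_rr and table above 0.5 N and angle between unit's own z axis and vertical below 0.006 rad and y of tray in the frame of tray_home between -0.015 and 0.015 m and x of tray in the frame of tray_home between -0.02 and 0.02 m and angle between the y axis of tray and the y axis of unit, either way round below 0.09 rad and height (world z) of tray below 0.003 m and angle between tray's own z axis and vertical below 0.03 rad and x of jar in the frame of mat between -0.06 and 0.06 m and y of jar in the frame of mat between -0.09 and 0.09 m and z of jar in the frame of mat between 0.001 and 0.007 m and angle between jar's own z axis and vertical below 0.05 rad and linear speed of each of jar, tray, unit below 0.02 m/s); the robot touches nothing.
It fails at once if the filter on its stand is shifted by more than 40 mm or tipped (distance of unit from where it was at the start of the episode above 0.04 m or angle between unit's own z axis and vertical above 0.12 rad).
It fails at once if the jar is tipped over (angle between jar's own z axis and vertical above 0.6 rad).
It fails at once if a bystander is moved by more than 30 mm (distance of any of bottle_a, bottle_b, spare_roll, magnet_cleaner, feed_tin, scraper, small_pump from where it was at the start of the episode above 0.03 m).
It also fails if it takes over 72 s, if anything falls off the work surface, if the arm or the gripper's body presses on something with over 40 N, if the wrist force passes 120 N, or if a joint passes its speed limit or range.

## Robot

A 6-joint arm with a two-finger parallel gripper is mounted at the origin on the work surface. World frame = base frame: x ahead of the robot, y to its left, z up, the work surface at z = 0. Lengths are in m, angles in rad, forces in N, time in s.
With the tool pointing down it reaches from about 0.35 to 0.975 m from the base axis. Payload 4.9 kg.
Tool frame: the origin (TCP) lies on the mounting face of the last link; the fingertips stand 173 mm ahead of it and the grasp point (between the pads) lies 155 mm ahead of it; z points along the fingers, y is the direction in which the jaws open and shut (so a half turn about z gives the same grasp; the last joint's range is limited). The gripper opens to 85 mm and grips with 20 to 120 N. Pads are 22 mm wide; open, the fingers measure 114 mm over their backs; the gripper's body (76 mm by 85 mm) begins 54 mm behind the grasp point. The pads swing forward as they close: fully open they stand 13 mm farther back than shut.
Start: joints at [1.17, 0.053, 1.613, -0, 1.476, -0.119], TCP at [0.174, 0.6, 0.405] pointing down, gripper open.
Joint ranges: [-3.01, 3.01], [-1.01, 2.22], [0.06, 2.58], [-1.02, 4.17], [0.09, 2.62], [-3.14, 3.14]. Speed limits (rad/s): [2.57, 2.57, 3.14, 3.14, 3.14, 3.14].

## Interface

Orientations are given as a rotation vector (axis times angle).
In Python, from station import ctrl gives the robot as it stands. The module is installed in compiled form; this text tells all that it offers.
- The arm moves only by the tool jog_arm, never from a script. Its argument "steps" is a list of rows, each a list of 2 entries, a list of its own where there are three numbers: the shift along the tool's x, y, z in cm, then the turn, a rotation vector about the tool's x, y, z in degrees. In form: [[[tx, ty, tz], [rx, ry, rz]], ...]. A call has 1 to 8 rows; each row shifts and turns the pose as measured when the row begins, along the tool's axes as they then stand; what a row does not reach is not made up. A row lasts 1/10 s, in which the tool goes at most 50 mm and 8.59 degrees, less where a joint would pass 70% of its speed; a pose out of reach is approached as far as the arm can. A call is refused whole if a number of a shift passes 5 or a number of a turn 8.59, either way. A call with a gripper value outside its range is refused whole. "fingers" is the gripper command: -1 is shut, 1 is fully open, values between are in proportion, set as the call begins (left out, the last holds). The fingers move at their own pace and stop on an object; "grip_force" is the grip in N (left out, the last holds). Time passes only in rows, so rows that do not move let the fingers close. It gives the time, the measured TCP pose, the force and the opening at its end, in the units of the state.
- ctrl.get_obs(): the state, without advancing time (a new reading comes with each control period).
- ctrl.get_image(name): name is "scene" or "top"; returns the picture (420x560x3 uint8, red, green, blue); there is no depth.
- ctrl.camera_info(name): a dict with "K" (3x3 intrinsics, pixels), "dist_coeffs" ([k1, k2, p1, p2, k3] as OpenCV has them; the pictures are not rectified), "camera_from_world" (4x4, takes a point from world to camera coordinates). Camera axes: x right, y up, looking along -z (the intrinsics and any distortion apply to the point x, -y, -z); pixel columns grow to the right and rows downward; lengths in m; the calibration is good to about 2 mm. A picture is of the moment at which its call begins. camera_info takes no time and is no camera call.
- ctrl.finish_job(): hands the job in, once; it reports no verdict.
The state is a dict: "t": time; "q": joint angles; "dq": joint speeds; "effort": joint torques, N m; "tool_pos": TCP position; "tool_rot": TCP orientation; "contact_force": force on the tool from outside, world axes, zero at the start; "wrist_torque": the same for the moment, N m; "opening": finger opening in m.
Only numpy, scipy, OpenCV 4.12 (cv2) and the standard library are available. Lean on these libraries where they do the work, as an engineer would, in place of code of your own. Each camera call takes 0.05 s, during which the arm holds its last target.

## Working session

There is one attempt and no reset: what is moved stays moved. The work goes in short steps, Python scripts to look and compute and a tool call to move; the robot and the scene stay as the last step left them, time stands still between calls to the robot, and variables do not carry over. Pictures are saved under pics/ and viewed, and the job is handed in when it is done.

Besides the shell and the picture viewer there is one more tool, called in YAML: its name, and indented under it one key for each argument. jog_arm: Moves the arm, as the interface text tells. Its arguments: {"type":"object","properties":{"steps":{"type":"array","items":{"type":"array"}},"fingers":{"type":"number"},"grip_force":{"type":"number"}},"required":["steps"]}

```bash
mkdir -p pics; cat > h.py <<'E'
import numpy as np, cv2
from station import ctrl
from scipy.spatial.transform import Rotation as R
def info(n):
    i=ctrl.camera_info(n); return np.array(i["K"]),np.array(i["dist_coeffs"]),np.array(i["camera_from_world"])
def ray(n,uv):
    K,d,T=info(n)
    p=cv2.undistortPoints(np.array(uv,float).reshape(-1,1,2),K,d).reshape(-1,2)
    dc=np.c_[p[:,0],-p[:,1],-np.ones(len(p))]
    Rw=T[:3,:3].T; o=-Rw@T[:3,3]
    return o,dc@Rw.T
def onz(n,uv,z):
    o,d=ray(n,uv); s=(z-o[2])/d[:,2]; return o+s[:,None]*d
def proj(n,P):
    K,d,T=info(n); P=np.array(P,float).reshape(-1,3)
    c=P@T[:3,:3].T+T[:3,3]
    c=c*[1,-1,-1]
    return cv2.projectPoints(c.reshape(-1,1,3),np.zeros(3),np.zeros(3),K,d)[0].reshape(-1,2)
def img(n,f=None):
    a=np.array(ctrl.get_image(n))
    if f: cv2.imwrite("pics/"+f,a[:,:,::-1])
    return a
E
python3 - <<'E'
from h import *
img("scene","s0.png");img("top","t0.png")
for n in("scene","top"):
    o,d=ray(n,[[280,210]]);print(n,o,d)
o=ctrl.get_obs();print(o['t'],o['tool_pos'],R.from_rotvec(o['tool_rot']).as_matrix().round(3),o['opening'])
E
```

```text
scene [ 0.75765229 -0.81991096  1.25787449] [[-0.15649038  0.49722838 -0.85348458]]
top [ 0.24021681 -0.10674272  1.35731497] [[ 0.20764408 -0.02629524 -0.97796837]]
0.1 [0.17368985 0.60013182 0.40357848] [[-0.961  0.278 -0.001]
 [ 0.278  0.961 -0.002]
 [ 0.    -0.002 -1.   ]] 0.0858039789185411
```

View pics/s0.png

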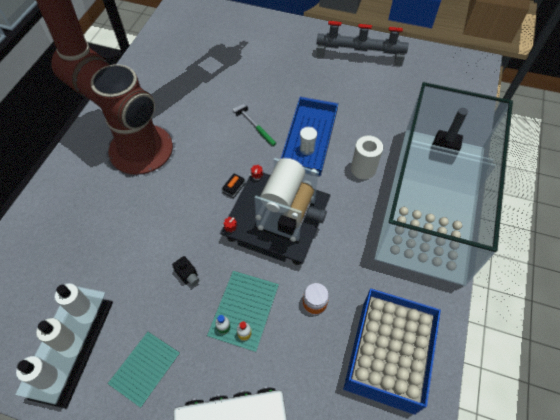

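View pics/t0.png

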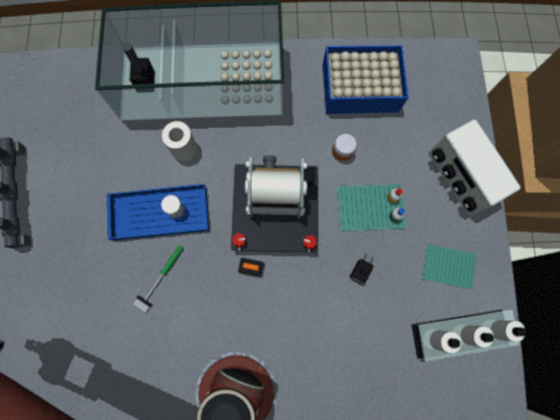

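The top view shows the unit at about (275,200), with its red knobs at (238,241) (left) and (309,242) (right).

Things that could be mistaken:
- **Tray:** blue tray holding the jar at (158,212), against the blue crate of balls at (365,80). I choose (158,212).
- **Mat:** large one at (372,207), against the small one at (449,266). I choose (372,207).
- **Knobs:** the two on the stand, against the red valve handles at scene (335–395,27). I choose the stand's.
- **Jar:** the white lid at (171,207), against the spare roll (178,137), the tin (345,148) and the bottles. I choose (171,207).

Next is a close crop to check.

```bash
python3 - <<'E'
import cv2
a=cv2.imread('pics/t0.png');b=cv2.imread('pics/s0.png')
cv2.imwrite('pics/t0a.png',cv2.resize(a[155:285,95:325],None,fx=3.4,fy=3.4,interpolation=cv2.INTER_CUBIC))
cv2.imwrite('pics/s0a.png',cv2.resize(b[90:270,200:390],None,fx=3.3,fy=3.3,interpolation=cv2.INTER_CUBIC))
k=[cv2.resize(a[y-20:y+20,x-20:x+20],None,fx=10,fy=10,interpolation=cv2.INTER_CUBIC) for x,y in((238,241),(309,242))]
cv2.imwrite('pics/k0.png',cv2.hconcat(k))
E
```

```text
(no output)
```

View pics/t0a.png

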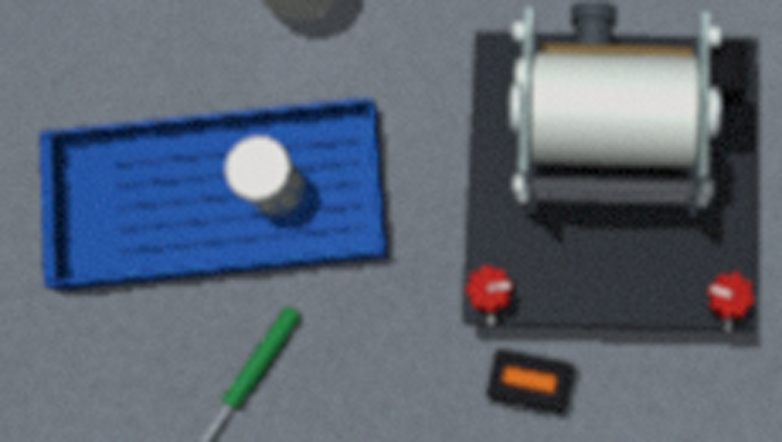

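View pics/s0a.png

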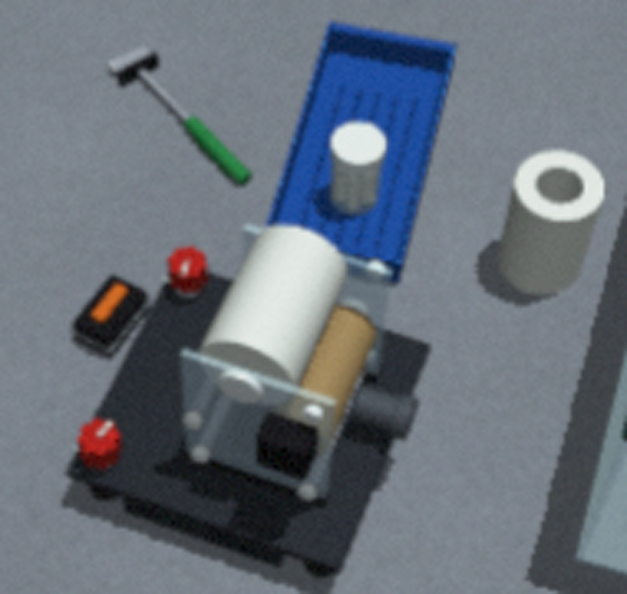

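View pics/k0.png

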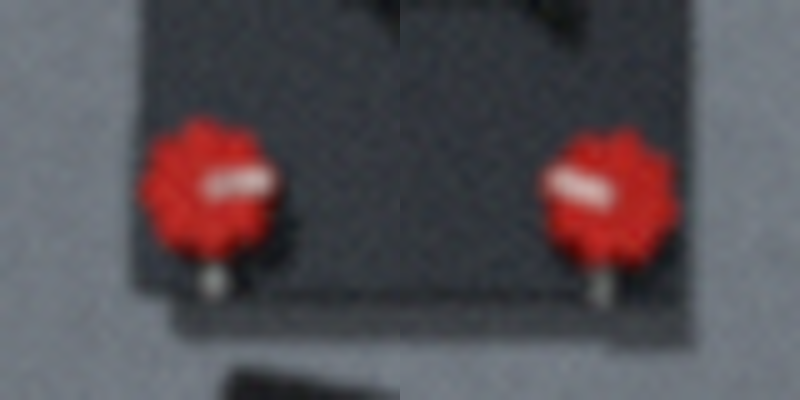

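The crop confirms the choices. The left knob's line points image-right and slightly up, about -96°. The right knob's line points left and slightly up, about +105°. The tray's lip is its thick left end. Measuring now.

```bash
cat > meas.py <<'E'
from h import *
def hsv(a): return cv2.cvtColor(a,cv2.COLOR_RGB2HSV)
def comps(m,amin):
    n,l,s,c=cv2.connectedComponentsWithStats(m.astype(np.uint8)); return [(c[i],s[i],l==i) for i in range(1,n) if s[i][4]>=amin]
def knobs(n,a,box):
    H=hsv(a); m=((H[...,0]<8)|(H[...,0]>172))&(H[...,1]>150)&(H[...,2]>80)
    x0,y0,x1,y1=box; k=np.zeros(m.shape,bool);k[y0:y1,x0:x1]=m[y0:y1,x0:x1]
    k=cv2.morphologyEx(k.astype(np.uint8),cv2.MORPH_CLOSE,np.ones((5,5)))
    r=[]
    for c,s,l in comps(k,40):
        r.append((c,s[:4],int(s[4])))
    return r
E
python3 - <<'E'
from meas import *
t=cv2.imread('pics/t0.png')[:,:,::-1].copy();s=cv2.imread('pics/s0.png')[:,:,::-1].copy()
kt=knobs('top',t,(215,215,330,260)); ks=knobs('scene',s,(215,155,275,240))
for c,b,n in kt: print('T',c,b,n,onz('top',[c],.088)[0].round(4))
for c,b,n in ks: print('S',c,b,n,onz('scene',[c],.082)[0].round(4))
# tray
for nm,a in(('top',t),('scene',s)):
    H=hsv(a); m=(H[...,0]>105)&(H[...,0]<125)&(H[...,1]>150)&(H[...,2]>50)
    for c,b,l in comps(m,800):
        cn=max(cv2.findContours(l.astype(np.uint8),cv2.RETR_EXTERNAL,cv2.CHAIN_APPROX_NONE)[0],key=cv2.contourArea)
        P=onz(nm,cn.reshape(-1,2),.03)
        r=cv2.minAreaRect(P[:,:2].astype(np.float32)); print(nm,'blue',c,r, cv2.boxPoints(r).round(3).tolist())
    m=(H[...,0]>70)&(H[...,0]<95)&(H[...,1]>90)&(H[...,2]>50)
    for c,b,l in comps(m,800):
        cn=max(cv2.findContours(l.astype(np.uint8),cv2.RETR_EXTERNAL,cv2.CHAIN_APPROX_NONE)[0],key=cv2.contourArea)
        P=onz(nm,cn.reshape(-1,2),.004)
        r=cv2.minAreaRect(P[:,:2].astype(np.float32)); print(nm,'green',c,r,cv2.boxPoints(r).round(3).tolist())
# jar lid: bright
for nm,a,bx in(('top',t,(150,190,200,225)),('scene',s,(290,115,325,160))):
    H=hsv(a); m=np.zeros(H.shape[:2],bool); x0,y0,x1,y1=bx
    m[y0:y1,x0:x1]=((H[...,2]>185)&(H[...,1]<40))[y0:y1,x0:x1]
    for c,b,l in comps(m,30): print(nm,'lid',c,b,onz(nm,[c],.088))
# plate corners (from crop, top view)
f=lambda x,y:(95+x/3.4,155+y/3.4)
print(onz('top',[f(476,33),f(757,38),f(757,345),f(464,325)],.054).round(3))
q=ctrl.get_obs()['q'];print(q)
E
```

```text
T [238.23484848 239.53030303] [232 233  13  14] 132 [ 0.4284 -0.0206  0.088 ]
T [309.80152672 241.42748092] [304 235  13  13] 131 [ 0.4169 -0.2215  0.088 ]
S [256.34090909 169.76136364] [251 165  11  10] 88 [ 0.4274 -0.019   0.082 ]
S [229.54782609 223.04347826] [224 217  13  13] 115 [ 0.4175 -0.2223  0.082 ]
top blue [363.884273    86.77299703] ((0.9478579759597778, -0.4312647581100464), (0.2391093373298645, 0.2671048939228058), 0.046489596366882324) [[0.828000009059906, -0.2980000078678131], [0.828000009059906, -0.5649999976158142], [1.0679999589920044, -0.5649999976158142], [1.0670000314712524, -0.2980000078678131]]
top blue [155.74760536 212.62188697] ((0.5279756784439087, 0.22675363719463348), (0.1428665667772293, 0.30198100209236145), 4.145735263824463) [[0.44600000977516174, 0.3720000088214874], [0.46799999475479126, 0.07100000232458115], [0.6100000143051147, 0.08100000023841858], [0.5879999995231628, 0.382999986410141]]
top green [367.26757651 207.77088503] ((0.5288292765617371, -0.42188170552253723), (0.13731206953525543, 0.19734779000282288), 0.1449248343706131) [[0.4600000
[... 1743 characters left out ...]
16]]
scene green [143.33230054 368.74670798] ((0.3414311408996582, -0.6514729857444763), (0.15348082780838013, 0.10703734308481216), 76.37772369384766) [[0.2709999978542328, -0.7129999995231628], [0.375, -0.7390000224113464], [0.41200000047683716, -0.5889999866485596], [0.3070000112056732, -0.5640000104904175]]
top lid [170.09716599 203.71255061] [162 195  18  18 247] [[0.53773893 0.17361094 0.088     ]]
scene lid [308.27741935 133.14193548] [301 127  16  13 155] [[0.53993283 0.16728833 0.088     ]]
[[ 0.66  -0.012  0.054]
 [ 0.648 -0.259  0.054]
 [ 0.377 -0.245  0.054]
 [ 0.402  0.002  0.054]]
[ 1.17002927e+00  5.33064133e-02  1.61415254e+00 -7.05715281e-06
  1.47598527e+00 -1.18951645e-01]
```

```bash
cat >> meas.py <<'E'
def lines(a,yaw,box=(215,215,330,260),z=.093,f=None):
    # top view: pale pixels inside each knob disc -> angle relative to unit -x, clockwise positive
    out=[]
    for c,b,n in knobs('top',a,box):
        S=8; r=10; x0,y0=int(c[0])-r,int(c[1])-r
        cr=cv2.resize(a[y0:y0+2*r+1,x0:x0+2*r+1],None,fx=S,fy=S,interpolation=cv2.INTER_CUBIC)
        H=hsv(cr); m=(H[...,1]<130)&(H[...,2]>120)
        yy,xx=np.nonzero(m); u=np.c_[(xx+.5)/S-.5+x0,(yy+.5)/S-.5+y0]
        k=np.hypot(*(u-c).T)<6.5; P=onz('top',u[k],z)[:,:2]; C=onz('top',[c],z-.003)[0,:2]
        v=P.mean(0)-C; ang=np.arctan2(v[1],v[0])-(yaw+np.pi); ang=-(ang+np.pi)%(2*np.pi)-np.pi
        ang=-( (np.arctan2(v[1],v[0])-(yaw+np.pi)+np.pi)%(2*np.pi)-np.pi )
        out.append((C.round(4),k.sum(),np.hypot(*v).round(4),np.degrees(ang).round(1)))
    return out
E
python3 - <<'E'
from meas import *
t=cv2.imread('pics/t0.png')[:,:,::-1].copy()
for r in lines(t,-.055): print(r)
for P in ([(238.5,239.8),(245,239)],[(309.5,241.5),(304.5,239.5)]):
    a,b=onz('top',P,.093)[:,:2]; v=b-a; print(np.degrees(-((np.arctan2(v[1],v[0])+.055)%(2*np.pi)-np.pi)))
E
```

```text
(array([ 0.4281, -0.0207]), np.int64(1181), np.float64(0.0095), np.float64(-102.1))
(array([ 0.4166, -0.2213]), np.int64(1192), np.float64(0.0096), np.float64(106.4))
-98.52770654328191
110.73409017146139
```

jog_arm:
  steps:
    - [[-2.97, -3.75, 0], [0, 0, 0]]
    - [[-2.97, -3.75, 0], [0, 0, 0]]
    - [[-2.97, -3.75, 0], [0, 0, 0]]
    - [[-2.97, -3.75, 0], [0, 0, 0]]
    - [[-2.97, -3.75, 0], [0, 0, 0]]
    - [[-2.97, -3.75, 0], [0, 0, 0]]
    - [[-2.97, -3.75, 0], [0, 0, 0]]
    - [[-2.97, -3.75, 0], [0, 0, 0]]
  fingers: 0.4
  grip_force: 30

```text
t: 0.9
tool_pos: [0.3204, 0.2378, 0.3982]
tool_rot: [-0.422, -3.11, 0.014]
contact_force: [1.1, 0.4, 0.5]
opening: 0.0599
```

```bash
cat > go.py <<'E'
# usage: go.py x y z [jawangle deg of tool y axis in world]
import sys
from h import *
def go(x,y,z,ja=None):
    o=ctrl.get_obs(); p=np.array(o['tool_pos']); M=R.from_rotvec(o['tool_rot']).as_matrix()
    print('t',round(o['t'],2),'p',p.round(4),'q',np.round(o['q'],2),'F',np.round(o['contact_force'],1),'Tq',np.round(o['wrist_torque'],2),'open',round(o['opening'],4))
    d=M.T@(np.array([x,y,z])-p); cur=np.degrees(np.arctan2(M[1,1],M[0,1]))
    print('jaw',round(cur,1),'shift cm',(d*100).round(2))
    if ja is None: ja=cur
    # desired: z down, y at ja ; rotvec in tool frame
    a=np.radians(ja); Y=np.array([np.cos(a),np.sin(a),0]); Z=np.array([0,0,-1.]); X=np.cross(Y,Z)
    print('rot deg',np.degrees(R.from_matrix(M.T@np.c_[X,Y,Z]).as_rotvec()).round(2))
if __name__=='__main__': go(*map(float,sys.argv[1:]))
E
python3 go.py 0.428 -0.0205 0.35 75
```

```text
t 0.9 p [0.3204 0.2378 0.3982] q [ 0.45 -0.53  2.11 -0.01  1.57 -0.85] F [1.1 0.4 0.5] Tq [ 0.02 -0.06 -0.02] open 0.0599
jaw 74.6 shift cm [-17.26 -21.99   5.  ]
rot deg [-0.55 -0.13 -0.44]
```

jog_arm:
  steps:
    - [[-3, -3.8, 0.6], [-0.2, 0, 0]]
    - [[-3, -3.8, 0.6], [-0.2, 0, 0]]
    - [[-3, -3.8, 0.6], [0, 0, 0]]
    - [[-3, -3.8, 0.6], [0, 0, 0]]
    - [[-3, -3.8, 0.6], [0, 0, 0]]
    - [[-2.5, -3, 1], [0, 0, 0]]
    - [[-1, -1, 1], [0, 0, 0]]
    - [[0, 0, 0], [0, 0, 0]]

```text
t: 1.7
tool_pos: [0.4374, -0.0477, 0.3461]
tool_rot: [0.436, 3.11, -0.001]
contact_force: [0.0, 0.3, -0.3]
opening: 0.0599
```

```bash
python3 go.py 0.428 -0.0205 0.238 75
```

```text
t 1.7 p [ 0.4374 -0.0477  0.3461] q [-0.28 -0.37  2.09 -0.    1.43 -1.57] F [ 0.   0.3 -0.3] Tq [ 0.03 -0.   -0.02] open 0.0599
jaw 74.0 shift cm [ 1.66  2.36 10.81]
rot deg [-0.02  0.05 -0.95]
```

jog_arm:
  steps:
    - [[1.66, 2.36, 2], [0, 0, 0]]
    - [[0, 0, 3], [0, 0, 0]]
    - [[0, 0, 2.5], [0, 0, 0]]
    - [[0, 0, 0], [0, 0, 0]]

```text
t: 2.1
tool_pos: [0.4271, -0.018, 0.2704]
tool_rot: [0.436, 3.109, 0.001]
contact_force: [0.6, 0.7, -0.1]
opening: 0.0596
```

```bash
python3 go.py 0.428 -0.0205 0.238 75; python3 - <<'E'
from h import *
a=img("scene"); b=img("top")
cv2.imwrite('pics/s1.png',cv2.hconcat([cv2.resize(x[:,:,::-1],None,fx=4,fy=4,interpolation=cv2.INTER_CUBIC) for x in (a[120:250,200:300],b[180:310,200:300])]))
E
```

```text
t 2.1 p [ 0.4271 -0.018   0.2704] q [-0.22 -0.33  2.19  0.    1.28 -1.51] F [ 0.6  0.7 -0.1] Tq [ 0.01  0.01 -0.01] open 0.0596
jaw 74.0 shift cm [-0.15 -0.22  3.24]
rot deg [ 0.05  0.11 -0.96]
```

View pics/s1.png

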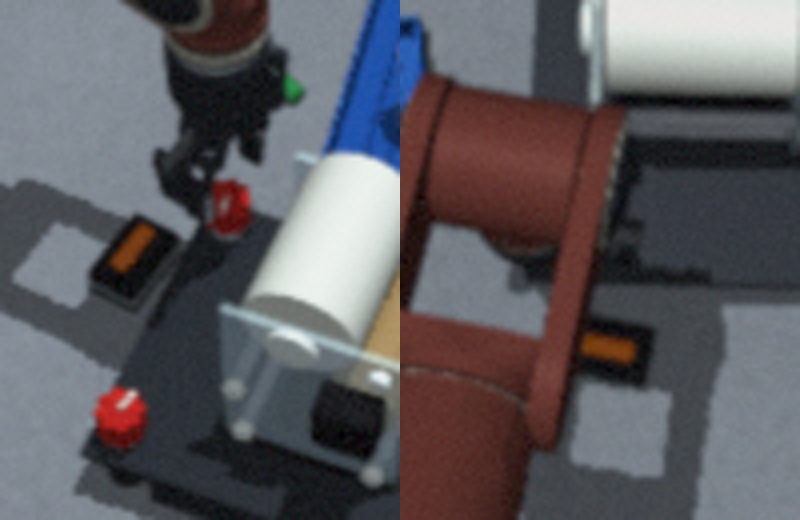

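The gripper stands above the front left knob (scene crop 230,205), with the fingers clear of the filter. Descending.

jog_arm:
  steps:
    - [[-0.15, -0.2, 1.6], [0, 0, 0]]
    - [[0, 0, 1.5], [0, 0, 0]]
    - [[0, 0, 0], [0, 0, 0]]
    - [[0, 0, 0], [0, 0, 0]]

```text
t: 2.6
tool_pos: [0.4333, -0.0207, 0.2514]
tool_rot: [0.431, 3.089, -0.002]
contact_force: [0.3, 0.1, 0.5]
opening: 0.0595
```

```bash
python3 go.py 0.428 -0.0205 0.238 75; python3 - <<'E'
from h import *
a=img("scene")
cv2.imwrite('pics/s2.png',cv2.resize(a[130:230,200:300,::-1],None,fx=6,fy=6,interpolation=cv2.INTER_CUBIC))
E
```

```text
t 2.6 p [ 0.4333 -0.0207  0.2514] q [-0.22 -0.29  2.19  0.    1.22 -1.51] F [0.3 0.1 0.5] Tq [0.02 0.04 0.03] open 0.0595
jaw 74.1 shift cm [ 0.55 -0.13  1.32]
rot deg [ 0.11  1.3  -0.87]
```

View pics/s2.png

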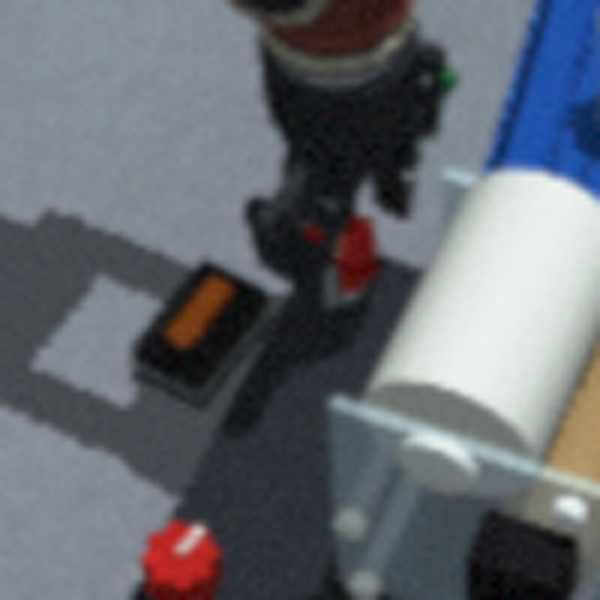

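jog_arm:
  steps:
    - [[0.5, 0, 0.7], [0, 1.3, 0]]
    - [[0, 0, 0.3], [0, 0, 0]]

```text
t: 2.85
tool_pos: [0.4293, -0.0194, 0.2435]
tool_rot: [0.433, 3.108, 0.003]
contact_force: [0.3, 0.3, -0.7]
opening: 0.0594
```

```bash
python3 go.py 0.428 -0.0205 0.238 75
```

```text
t 2.85 p [ 0.4293 -0.0194  0.2435] q [-0.22 -0.28  2.2   0.    1.22 -1.51] F [ 0.3  0.3 -0.7] Tq [-0.02 -0.04  0.06] open 0.0594
jaw 74.1 shift cm [ 0.1  -0.15  0.55]
rot deg [ 0.14  0.18 -0.86]
```

jog_arm:
  steps:
    - [[0.1, -0.1, 0.4], [0, 0, 0]]
    - [[0, 0, 0.3], [0, 0, 0]]
    - [[0, 0, 0], [0, 0, 0]]

```text
t: 3.15
tool_pos: [0.4278, -0.0201, 0.2359]
tool_rot: [0.433, 3.108, 0.003]
contact_force: [-0.7, -0.3, -0.4]
opening: 0.0599
```

```bash
python3 go.py 0.428 -0.0205 0.237 75
```

```text
t 3.15 p [ 0.4278 -0.0201  0.2359] q [-0.22 -0.27  2.21  0.    1.2  -1.52] F [-0.7 -0.3 -0.4] Tq [-0.01 -0.02  0.09] open 0.0599
jaw 74.1 shift cm [-0.03 -0.04 -0.11]
rot deg [ 0.14  0.17 -0.86]
```

Positioned. Closing on the knob.

jog_arm:
  steps:
    - [[0, 0, 0], [0, 0, 0]]
    - [[0, 0, 0], [0, 0, 0]]
    - [[0, 0, 0], [0, 0, 0]]
    - [[0, 0, 0], [0, 0, 0]]
  fingers: -1
  grip_force: 30

```text
t: 3.55
tool_pos: [0.4277, -0.0205, 0.2359]
tool_rot: [0.434, 3.11, 0.001]
contact_force: [-1.2, -0.2, 1.8]
opening: 0.0374
```

jog_arm:
  steps:
    - [[0, 0, 0], [0, 0, 8]]
    - [[0, 0, 0], [0, 0, 8]]
    - [[0, 0, 0], [0, 0, 8]]
    - [[0, 0, 0], [0, 0, 8]]
    - [[0, 0, 0], [0, 0, 8]]
    - [[0, 0, 0], [0, 0, 8]]

```text
t: 4.15
tool_pos: [0.4279, -0.0204, 0.2356]
tool_rot: [1.702, 2.637, 0.004]
contact_force: [1.2, -1.4, -2.2]
opening: 0.0374
```

```bash
python3 go.py 0.428 -0.0205 0.237 -26
```

```text
t 4.15 p [ 0.4279 -0.0204  0.2356] q [-0.22 -0.27  2.21  0.    1.2  -0.65] F [ 1.2 -1.4 -2.2] Tq [-0.22 -0.11  0.05] open 0.0374
jaw 24.3 shift cm [-0.02  0.01 -0.14]
rot deg [ 2.40e-01 -3.00e-02  5.03e+01]
```

jog_arm:
  steps:
    - [[0, 0, 0], [0, 0, 8.4]]
    - [[0, 0, 0], [0, 0, 8.4]]
    - [[0, 0, 0], [0, 0, 8.4]]
    - [[0, 0, 0], [0, 0, 8.4]]
    - [[0, 0, 0], [0, 0, 8]]
    - [[0, 0, 0], [0, 0, 7]]
    - [[0, 0, 0], [0, 0, 0]]
    - [[0, 0, 0], [0, 0, 0]]

```text
t: 4.95
tool_pos: [0.428, -0.0202, 0.2343]
tool_rot: [2.654, 1.672, 0.009]
contact_force: [0.8, -0.1, -1.0]
opening: 0.0371
```

```bash
python3 go.py 0.428 -0.0205 0.237 -26
```

```text
t 4.95 p [ 0.428  -0.0202  0.2343] q [-0.22 -0.27  2.21  0.    1.2   0.22] F [ 0.8 -0.1 -1. ] Tq [-0.24  0.11 -0.11] open 0.0371
jaw -25.6 shift cm [-0.03  0.01 -0.27]
rot deg [ 0.4  -0.13  0.43]
```

jog_arm:
  steps:
    - [[0, 0, 0], [0, 0, 0]]
    - [[0, 0, 0], [0, 0, 0]]
    - [[0, 0, -2], [0, 0, 0]]
    - [[0, 0, -3], [0, 0, 0]]
    - [[0, 0, -2], [0, 0, 8]]
    - [[0, 0, 0], [0, 0, 8]]
    - [[0, 0, 0], [0, 0, 8]]
  fingers: 0.4

```text
t: 5.65
tool_pos: [0.4274, -0.0197, 0.3073]
tool_rot: [2.951, 1.075, 0.013]
contact_force: [-0.3, 0.2, -0.5]
opening: 0.0598
```

```bash
python3 go.py 0.4168 -0.2218 0.29 -85
```

```text
t 5.65 p [ 0.4274 -0.0197  0.3073] q [-0.22 -0.37  2.16  0.    1.35  0.65] F [-0.3  0.2 -0.5] Tq [-0.04 -0.05  0.02] open 0.0598
jaw -50.0 shift cm [-13.82  14.79   1.68]
rot deg [ 0.07 -0.46 35.02]
```

jog_arm:
  steps:
    - [[-3, 3.2, 0], [0, 0, 0]]
    - [[-3, 3.2, 0], [0, 0, 0]]
    - [[-3, 3.2, 0], [0, 0, 0]]
    - [[-2.5, 2.7, 0], [0, 0, 0]]
    - [[-1.4, 1.5, 0.5], [0, 0, 0]]
    - [[0, 0, 0], [0, 0, 8]]
    - [[0, 0, 0], [0, 0, 8]]
    - [[0, 0, 0], [0, 0, 8]]

```text
t: 6.45
tool_pos: [0.4183, -0.2153, 0.3049]
tool_rot: [3.112, 0.426, 0.026]
contact_force: [0.2, 0.4, 0.2]
opening: 0.0599
```

```bash
python3 go.py 0.4168 -0.2218 0.29 -85
python3 - <<'E'
from meas import *
a=img('top','t3.png'); 
for r in lines(a,-.055,(215,215,275,260)): print(r)
for r in lines(a,-.055,(275,215,330,260)): print(r)
cv2.imwrite('pics/t3a.png',cv2.resize(a[190:290,190:340,::-1],None,fx=5,fy=5,interpolation=cv2.INTER_CUBIC))
E
```

```text
t 6.45 p [ 0.4183 -0.2153  0.3049] q [-0.64 -0.25  2.07  0.01  1.31  0.66] F [0.2 0.4 0.2] Tq [0.03 0.02 0.03] open 0.0599
jaw -74.4 shift cm [-0.34  0.58  1.48]
rot deg [ 0.09 -0.95 10.59]
(array([ 0.4282, -0.0208]), np.int64(1269), np.float64(0.0087), np.float64(7.0))
```

View pics/t3a.png

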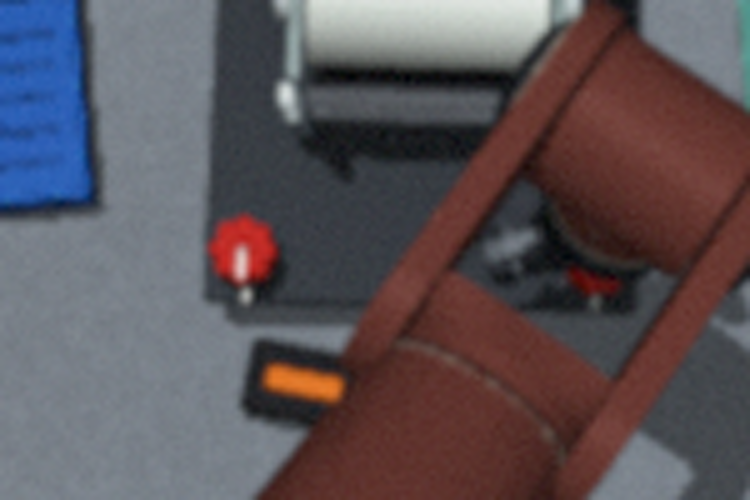

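The front left knob's line now points at its mark (crop 240,262 against 245,295). Now the front right knob.

jog_arm:
  steps:
    - [[-0.3, 0.6, 2], [0, -0.9, 0]]
    - [[0, 0, 2], [0, 0, 0]]
    - [[0, 0, 1.5], [0, 0, 0]]
    - [[0, 0, 0], [0, 0, 0]]

```text
t: 6.9
tool_pos: [0.4181, -0.2224, 0.25]
tool_rot: [3.106, 0.439, 0.006]
contact_force: [-0.9, -0.4, -0.1]
opening: 0.06
```

```bash
python3 go.py 0.4168 -0.2218 0.237
```

```text
t 6.9 p [ 0.4181 -0.2224  0.25  ] q [-0.65 -0.17  2.09 -0.    1.21  0.64] F [-0.9 -0.4 -0.1] Tq [ 0.04 -0.01 -0.04] open 0.06
jaw -73.9 shift cm [-0.12 -0.1   1.3 ]
rot deg [ 0.32 -0.19  0.  ]
```

jog_arm:
  steps:
    - [[-0.1, -0.1, 0.7], [0.3, 0, 0]]
    - [[0, 0, 0.5], [0, 0, 0]]
    - [[0, 0, 0], [0, 0, 0]]

```text
t: 7.2
tool_pos: [0.4175, -0.2218, 0.2388]
tool_rot: [3.109, 0.446, 0.008]
contact_force: [-0.2, 0.2, -0.0]
opening: 0.0596
```

```bash
python3 go.py 0.4168 -0.2218 0.237
```

```text
t 7.2 p [ 0.4175 -0.2218  0.2388] q [-0.65 -0.15  2.1   0.    1.19  0.64] F [-0.2  0.2 -0. ] Tq [ 0.01  0.04 -0.01] open 0.0596
jaw -73.7 shift cm [-0.07 -0.02  0.18]
rot deg [ 0.09 -0.29  0.  ]
```

jog_arm:
  steps:
    - [[0, 0, 0], [0, 0, 0]]
    - [[0, 0, 0], [0, 0, 0]]
    - [[0, 0, 0], [0, 0, 0]]
    - [[0, 0, 0], [0, 0, 0]]
  fingers: -1

```text
t: 7.6
tool_pos: [0.4177, -0.2214, 0.2401]
tool_rot: [-3.109, -0.448, -0.009]
contact_force: [-1.1, 0.7, -1.0]
opening: 0.0371
```

jog_arm:
  steps:
    - [[0, 0, 0], [0, 0, -8.4]]
    - [[0, 0, 0], [0, 0, -8.4]]
    - [[0, 0, 0], [0, 0, -8.4]]
    - [[0, 0, 0], [0, 0, -8.4]]
    - [[0, 0, 0], [0, 0, -8.4]]
    - [[0, 0, 0], [0, 0, -8.4]]

```text
t: 8.2
tool_pos: [0.4171, -0.2209, 0.2401]
tool_rot: [-2.602, -1.759, -0.007]
contact_force: [-2.3, 1.1, 1.7]
opening: 0.037
```

```bash
python3 go.py 0.4168 -0.2218 0.237 34.3
```

```text
t 8.2 p [ 0.4171 -0.2209  0.2401] q [-0.65 -0.16  2.1   0.    1.19 -0.27] F [-2.3  1.1  1.7] Tq [ 0.29  0.3  -0.07] open 0.037
jaw -21.9 shift cm [-0.1   0.01  0.31]
rot deg [  0.19  -0.19 -56.19]
```

jog_arm:
  steps:
    - [[0, 0, 0], [0, 0, -8.4]]
    - [[0, 0, 0], [0, 0, -8.4]]
    - [[0, 0, 0], [0, 0, -8.4]]
    - [[0, 0, 0], [0, 0, -8.4]]
    - [[0, 0, 0], [0, 0, -8.4]]
    - [[0, 0, 0], [0, 0, -8.4]]
    - [[0, 0, 0], [0, 0, -4.5]]
    - [[0, 0, 0], [0, 0, 0]]

```text
t: 9.0
tool_pos: [0.4161, -0.2212, 0.2405]
tool_rot: [-1.463, -2.777, -0.004]
contact_force: [-1.3, 1.6, 0.2]
opening: 0.0371
```

```bash
python3 go.py 0.4168 -0.2218 0.237 34.3
```

```text
t 9.0 p [ 0.4161 -0.2212  0.2405] q [-0.65 -0.16  2.1   0.    1.2  -1.25] F [-1.3  1.6  0.2] Tq [0.29 0.06 0.07] open 0.0371
jaw 34.4 shift cm [-0.09  0.02  0.35]
rot deg [ 0.07 -0.22  0.13]
```

jog_arm:
  steps:
    - [[0, 0, 0], [0, 0, 0]]
    - [[0, 0, 0], [0, 0, 0]]
    - [[0, 0, -2], [0, 0, 0]]
    - [[0, 0, -4], [0, 0, 0]]
    - [[0, 0, -4], [0, 0, 0]]
  fingers: 0.4

```text
t: 9.5
tool_pos: [0.4147, -0.2208, 0.3364]
tool_rot: [-1.467, -2.762, -0.005]
contact_force: [0.9, -0.2, -0.4]
opening: 0.0597
```

```bash
python3 go.py 0.40 0.10 0.34 85
```

```text
t 9.5 p [ 0.4147 -0.2208  0.3364] q [-0.65 -0.28  2.03  0.    1.4  -1.24] F [ 0.9 -0.2 -0.4] Tq [-0.01 -0.03  0.  ] open 0.0597
jaw 34.1 shift cm [27.4  16.75 -0.04]
rot deg [  0.16  -0.83 -50.94]
```

jog_arm:
  steps:
    - [[3.9, 2.4, 0], [0, 0, 0]]
    - [[3.9, 2.4, 0], [0, 0, 0]]
    - [[3.9, 2.4, 0], [0, 0, 0]]
    - [[3.9, 2.4, 0], [0, 0, 0]]
    - [[3.9, 2.4, 0], [0, 0, 0]]
    - [[3.9, 2.4, 0], [0, 0, 0]]
    - [[3.9, 2.4, 0], [0, 0, 0]]
    - [[0, 0, 0], [0, 0, -8]]
  fingers: 1

```text
t: 10.3
tool_pos: [0.4046, 0.108, 0.3499]
tool_rot: [1.287, 2.847, 0.009]
contact_force: [0.4, -1.6, 0.1]
opening: 0.0854
```

```bash
python3 - <<'E'
from meas import *
a=img('top','t4.png'); 
cv2.imwrite('pics/t4a.png',cv2.resize(a[150:290,140:340,::-1],None,fx=4,fy=4,interpolation=cv2.INTER_CUBIC))
for r in lines(a,-.055): print(r)
E
python3 go.py 0.538 0.17 0.34 94
```

```text
(array([ 0.4274, -0.0218]), np.int64(1174), np.float64(0.0088), np.float64(5.0))
(array([ 0.4162, -0.2212]), np.int64(1276), np.float64(0.0086), np.float64(-2.6))
t 10.35 p [0.4049 0.1064 0.3499] q [ 0.08 -0.45  2.14 -0.    1.44 -0.65] F [ 0.5 -0.2  0. ] Tq [-0.07  0.01  0.04] open 0.0854
jaw 41.6 shift cm [-4.07 14.16  1.21]
rot deg [  0.22   1.07 -52.38]
```

View pics/t4a.png

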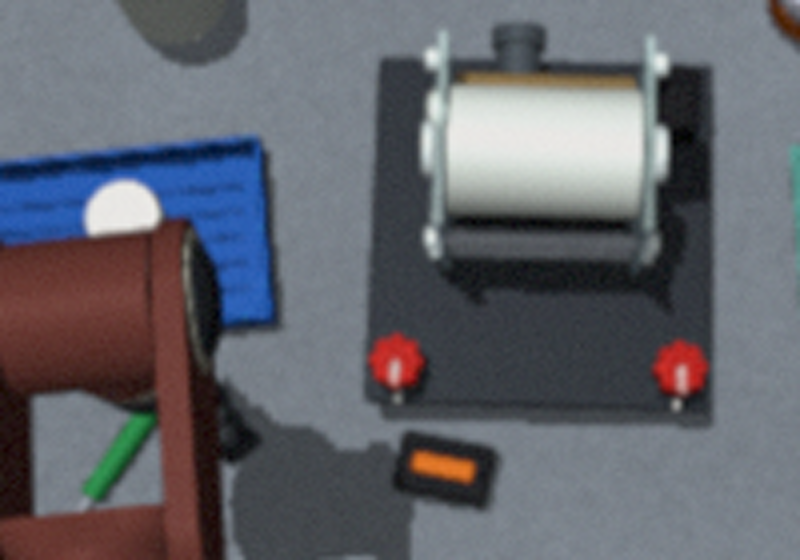

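Both lines point at their marks: +5° left and -3° right. Now the jar.

jog_arm:
  steps:
    - [[0, 0, 0], [0, 0, -8]]
    - [[0, 0, 0], [0, 0, -8]]
    - [[0, 0, 0], [0, 0, -8]]
    - [[0, 0, 0], [0, 0, -8]]
    - [[0, 0, 0], [0, 0, -8]]
    - [[0, 0, 0], [0, 0, -8]]
    - [[0, 0, 0], [0, 0, -4]]

```text
t: 11.05
tool_pos: [0.4061, 0.1036, 0.3511]
tool_rot: [-0.112, 3.116, -0.011]
contact_force: [-0.2, 0.4, 0.2]
opening: 0.0852
```

```bash
python3 go.py 0.539 0.17 0.30 94
```

```text
t 11.05 p [0.4061 0.1036 0.3511] q [ 0.07 -0.45  2.13 -0.01  1.43 -1.57] F [-0.2  0.4  0.2] Tq [ 0.04  0.03 -0.02] open 0.0852
jaw 94.1 shift cm [-13.61   5.7    5.38]
rot deg [-0.45  1.34  0.14]
```

jog_arm:
  steps:
    - [[-4, 1.7, 1], [-0.4, 1.2, 0]]
    - [[-4, 1.7, 1], [0, 0, 0]]
    - [[-4, 1.7, 1], [0, 0, 0]]
    - [[-1.6, 0.6, 0], [0, 0, 0]]
    - [[0, 0, 0], [0, 0, 0]]

```text
t: 11.55
tool_pos: [0.5436, 0.167, 0.3235]
tool_rot: [-0.079, 3.129, -0.004]
contact_force: [-0.5, 0.0, -0.4]
opening: 0.0854
```

```bash
python3 go.py 0.539 0.17 0.30 94
python3 - <<'E'
from meas import *
a=img('scene','s4.png'); 
cv2.imwrite('pics/s4a.png',cv2.resize(a[60:210,230:370,::-1],None,fx=4,fy=4,interpolation=cv2.INTER_CUBIC))
E
```

```text
t 11.55 p [0.5436 0.167  0.3235] q [ 0.17 -0.02  1.82 -0.    1.33 -1.45] F [-0.5  0.  -0.4] Tq [-0.06  0.01  0.03] open 0.0854
jaw 92.9 shift cm [0.47 0.33 2.35]
rot deg [-0.15  0.65 -1.12]
```

View pics/s4a.png

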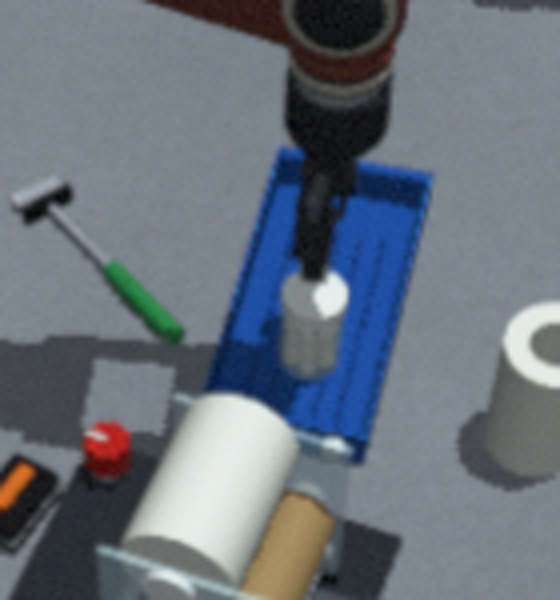

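The gripper is centred over the jar (crop 315,290). Going down.

jog_arm:
  steps:
    - [[0.45, 0.3, 2], [-0.1, 0.6, -1]]
    - [[0, 0, 2.5], [0, 0, 0]]
    - [[0, 0, 2.5], [0, 0, 0]]
    - [[0, 0, 2], [0, 0, 0]]
    - [[0, 0, 0], [0, 0, 0]]

```text
t: 12.1
tool_pos: [0.5324, 0.1661, 0.227]
tool_rot: [0.099, -3.136, 0.002]
contact_force: [-0.6, -0.7, -0.5]
opening: 0.0852
```

```bash
python3 go.py 0.539 0.17 0.212 94
```

```text
t 12.1 p [0.5324 0.1661 0.227 ] q [ 0.17  0.07  1.91 -0.    1.17 -1.46] F [-0.6 -0.7 -0.5] Tq [ 0.01  0.03 -0.03] open 0.0852
jaw 93.6 shift cm [-0.69  0.35  1.5 ]
rot deg [-0.08 -0.21 -0.39]
```

jog_arm:
  steps:
    - [[-0.5, 0.35, 0.8], [0, -0.2, 0]]
    - [[-0.2, 0, 0.6], [0, 0, 0]]
    - [[0, 0, 0], [0, 0, 0]]

```text
t: 12.4
tool_pos: [0.5382, 0.1696, 0.2127]
tool_rot: [-0.097, 3.139, -0.002]
contact_force: [0.7, -0.4, 0.4]
opening: 0.0856
```

```bash
python3 go.py 0.539 0.17 0.212 94
```

```text
t 12.4 p [0.5382 0.1696 0.2127] q [ 0.17  0.11  1.9  -0.    1.14 -1.46] F [ 0.7 -0.4  0.4] Tq [-0.02  0.01 -0.03] open 0.0856
jaw 93.5 shift cm [-0.08  0.03  0.07]
rot deg [-0.07  0.04 -0.46]
```

jog_arm:
  steps:
    - [[0, 0, 0], [0, 0, 0]]
    - [[0, 0, 0], [0, 0, 0]]
    - [[0, 0, 0], [0, 0, 0]]
    - [[0, 0, 0], [0, 0, 0]]
    - [[0, 0, 0], [0, 0, 0]]
  fingers: -1
  grip_force: 25

```text
t: 12.9
tool_pos: [0.539, 0.1699, 0.2147]
tool_rot: [-0.097, 3.136, -0.001]
contact_force: [-0.5, 0.9, -1.2]
opening: 0.0533
```

jog_arm:
  steps:
    - [[0, 0, -1.5], [0, 0, 0]]
    - [[0, 0, -3], [0, 0, 0]]
    - [[0, 0, -3], [0, 0, 0]]
    - [[0, 0, -3], [0, 0, 0]]
    - [[0, 0, -2], [0, 0, 0]]
    - [[0, 0, 0], [0, 0, 0]]

```text
t: 13.5
tool_pos: [0.5373, 0.1696, 0.3462]
tool_rot: [-0.097, 3.14, -0.003]
contact_force: [1.1, 0.1, -2.4]
opening: 0.0531
```

```bash
python3 go.py 0.40 0.10 0.335 94
python3 - <<'E'
from meas import *
a=img('scene','s5.png'); 
cv2.imwrite('pics/s5a.png',cv2.resize(a[60:210,230:370,::-1],None,fx=4,fy=4,interpolation=cv2.INTER_CUBIC))
E
```

```text
t 13.5 p [0.5373 0.1696 0.3462] q [ 0.17 -0.05  1.82 -0.    1.38 -1.46] F [ 1.1  0.1 -2.4] Tq [-0.01 -0.01  0.03] open 0.0531
jaw 93.5 shift cm [14.13 -6.1   1.12]
rot deg [-0.09  0.01 -0.45]
```

View pics/s5a.png

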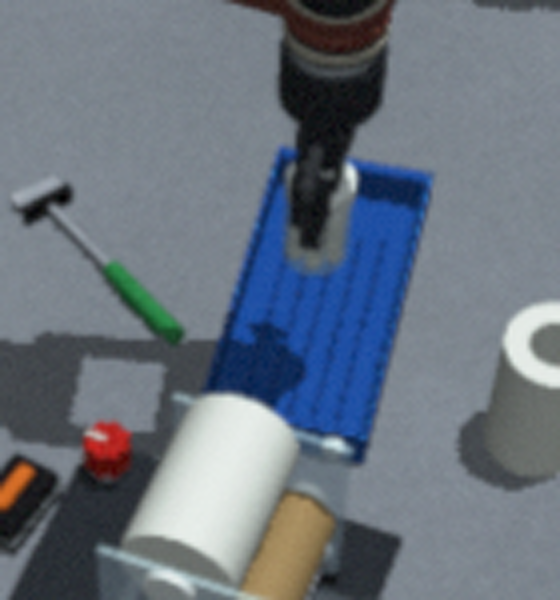

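The jar is lifted upright from the tray (crop 320,215), with its bottom at about 0.13 m. I'm carrying it round the front of the stand.

jog_arm:
  steps:
    - [[4, -1.6, 0], [0, 0, 0]]
    - [[4, -1.6, 0], [0, 0, 0]]
    - [[4, -1.6, 0], [0, 0, 0]]
    - [[1.4, -4, 0], [0, 0, 0]]
    - [[0.2, -4, 0], [0, 0, 0]]
    - [[0.2, -4, 0], [0, 0, 0]]

```text
t: 14.15
tool_pos: [0.4027, -0.0077, 0.3329]
tool_rot: [0.113, -3.118, 0.002]
contact_force: [0.9, 0.3, -2.6]
opening: 0.0532
```

```bash
python3 go.py 0.40 -0.36 0.335 94
```

```text
t 14.15 p [ 0.4027 -0.0077  0.3329] q [-0.2  -0.47  2.18 -0.01  1.45 -1.84] F [ 0.9  0.3 -2.6] Tq [-0.03 -0.05  0.01] open 0.0532
jaw 94.1 shift cm [  2.82 -35.12  -0.13]
rot deg [-0.03 -1.21  0.14]
```

jog_arm:
  steps:
    - [[0.4, -4.4, -0.1], [0, 0, 0]]
    - [[0.4, -4.4, -0.1], [0, 0, 0]]
    - [[0.4, -4.4, -0.1], [0, 0, 0]]
    - [[0.4, -4.4, 0], [0, 0, 0]]
    - [[0.4, -4.4, 0], [0, 0, 0]]
    - [[0.4, -4.4, 0], [0, 0, 0]]
    - [[0.4, -4.4, 0], [0, 0, 0]]
    - [[0, -3, 0], [0, 0, 0]]

```text
t: 14.95
tool_pos: [0.391, -0.3588, 0.3212]
tool_rot: [0.108, -3.105, -0.018]
contact_force: [0.3, 1.0, -1.7]
opening: 0.0533
```

```bash
python3 go.py 0.53 -0.365 0.28 94
```

```text
t 14.95 p [ 0.391  -0.3588  0.3212] q [-0.88 -0.1   1.9  -0.02  1.37 -2.51] F [ 0.3  1.  -1.7] Tq [-0.03 -0.06 -0.03] open 0.0533
jaw 94.0 shift cm [-13.95  -1.63   3.63]
rot deg [ 0.72 -1.95 -0.01]
```

jog_arm:
  steps:
    - [[-3.5, -0.4, 0], [0.6, -1.7, 0]]
    - [[-3.5, -0.4, 0], [0, 0, 0]]
    - [[-3.5, -0.4, 0], [0, 0, 0]]
    - [[-3, -0.3, 1.5], [0, 0, 0]]
    - [[0, 0, 1], [0, 0, 0]]
    - [[0, 0, 0], [0, 0, 0]]

```text
t: 15.55
tool_pos: [0.5267, -0.3691, 0.2799]
tool_rot: [0.093, -3.123, -0.021]
contact_force: [-1.0, 0.3, -2.6]
opening: 0.0532
```

```bash
python3 go.py 0.53 -0.365 0.216 94
python3 - <<'E'
from meas import *
a=img('scene','s6.png');b=img('top','t6.png') 
cv2.imwrite('pics/s6a.png',cv2.hconcat([cv2.resize(x[:,:,::-1],None,fx=3,fy=3,interpolation=cv2.INTER_CUBIC) for x in (a[230:370,180:310],b[140:280,300:430])]))
E
```

```text
t 15.55 p [ 0.5267 -0.3691  0.2799] q [-0.73  0.2   1.66 -0.    1.3  -2.36] F [-1.   0.3 -2.6] Tq [-0.02 -0.04 -0.04] open 0.0532
jaw 93.4 shift cm [-0.46  0.3   6.39]
rot deg [ 0.82 -0.98 -0.58]
```

View pics/s6a.png

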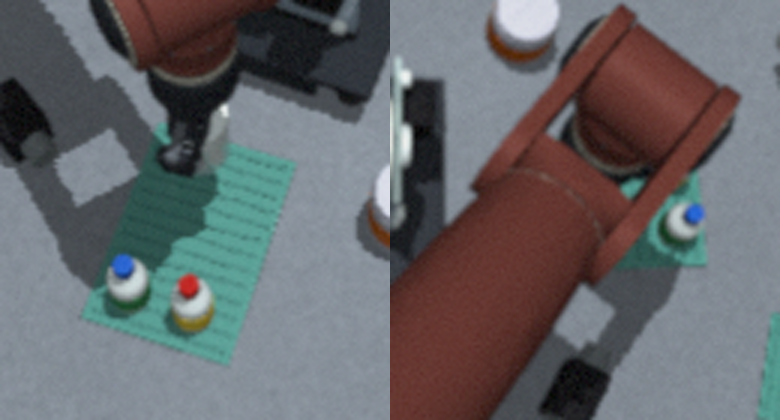

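The jar hangs over the free half of the mat (left crop 215,140), clear of the bottles. Lowering it.

jog_arm:
  steps:
    - [[-0.4, 0.3, 2], [0.8, -1, 0]]
    - [[0, 0, 2], [0, 0, 0]]
    - [[0, 0, 1], [0, 0, 0]]
    - [[0, 0, 0], [0, 0, 0]]

```text
t: 16.05
tool_pos: [0.5274, -0.3669, 0.2341]
tool_rot: [-0.088, 3.135, -0.009]
contact_force: [-1.2, 0.1, -3.8]
opening: 0.0536
```

```bash
python3 go.py 0.53 -0.365 0.215 94
```

```text
t 16.05 p [ 0.5274 -0.3669  0.2341] q [-0.72  0.25  1.7  -0.    1.19 -2.35] F [-1.2  0.1 -3.8] Tq [0.04 0.05 0.02] open 0.0536
jaw 93.2 shift cm [-0.25  0.19  1.91]
rot deg [-0.32  0.32 -0.8 ]
```

jog_arm:
  steps:
    - [[0, 0, 0.8], [-0.3, 0.3, 0]]
    - [[0, 0, 0.6], [0, 0, 0]]
    - [[0, 0, 0.2], [0, 0, 0]]
    - [[0, 0, 0], [0, 0, 0]]

```text
t: 16.45
tool_pos: [0.5274, -0.3681, 0.2203]
tool_rot: [-0.086, 3.137, -0.005]
contact_force: [0.0, -0.2, -2.9]
opening: 0.053
```

```bash
python3 go.py 0.53 -0.365 0.215 94
```

```text
t 16.45 p [ 0.5274 -0.3681  0.2203] q [-0.72  0.27  1.7  -0.    1.17 -2.35] F [ 0.  -0.2 -2.9] Tq [-0.03  0.04 -0.03] open 0.053
jaw 93.1 shift cm [-0.27  0.3   0.53]
rot deg [-0.18  0.17 -0.86]
```

jog_arm:
  steps:
    - [[0, 0, 0.4], [-0.1, 0.1, 0]]
    - [[0, 0, 0.1], [0, 0, 0]]
    - [[0, 0, 0], [0, 0, 0]]

```text
t: 16.75
tool_pos: [0.5279, -0.3684, 0.2158]
tool_rot: [-0.086, 3.138, -0.004]
contact_force: [1.0, 0.5, -3.0]
opening: 0.0533
```

```bash
python3 go.py 0.53 -0.365 0.215 94
```

```text
t 16.75 p [ 0.5279 -0.3684  0.2158] q [-0.72  0.27  1.7  -0.    1.17 -2.35] F [ 1.   0.5 -3. ] Tq [-0.04 -0.    0.02] open 0.0533
jaw 93.1 shift cm [-0.23  0.33  0.08]
rot deg [-0.14  0.13 -0.86]
```

jog_arm:
  steps:
    - [[0, 0, 0.15], [0, 0, 0]]
    - [[0, 0, 0.05], [0, 0, 0]]
    - [[0, 0, 0], [0, 0, 0]]

```text
t: 17.05
tool_pos: [0.5283, -0.3685, 0.2147]
tool_rot: [-0.086, 3.137, -0.005]
contact_force: [0.3, 0.1, -2.6]
opening: 0.0533
```

jog_arm:
  steps:
    - [[0, 0, 0.15], [0, 0, 0]]
    - [[0, 0, 0.05], [0, 0, 0]]
    - [[0, 0, 0], [0, 0, 0]]

```text
t: 17.35
tool_pos: [0.5289, -0.3687, 0.2146]
tool_rot: [-0.087, 3.136, -0.006]
contact_force: [-0.6, 0.3, -1.9]
opening: 0.0534
```

jog_arm:
  steps:
    - [[0, 0, 0.3], [0, 0, 0]]
    - [[0, 0, 0], [0, 0, 0]]

```text
t: 17.55
tool_pos: [0.53, -0.369, 0.2151]
tool_rot: [-0.086, 3.133, -0.007]
contact_force: [0.3, -0.1, -3.1]
opening: 0.0533
```

```bash
python3 go.py 0.53 -0.369 0.213 93
python3 - <<'E'
from meas import *
a=img('scene','s7.png')
cv2.imwrite('pics/s7a.png',cv2.resize(a[240:340,200:300,::-1],None,fx=6,fy=6,interpolation=cv2.INTER_CUBIC))
E
```

```text
t 17.55 p [ 0.53   -0.369   0.2151] q [-0.72  0.28  1.7   0.    1.16 -2.35] F [ 0.3 -0.1 -3.1] Tq [ 0.02 -0.02 -0.  ] open 0.0533
jaw 93.2 shift cm [0.   0.01 0.21]
rot deg [-0.26  0.41  0.16]
```

View pics/s7a.png

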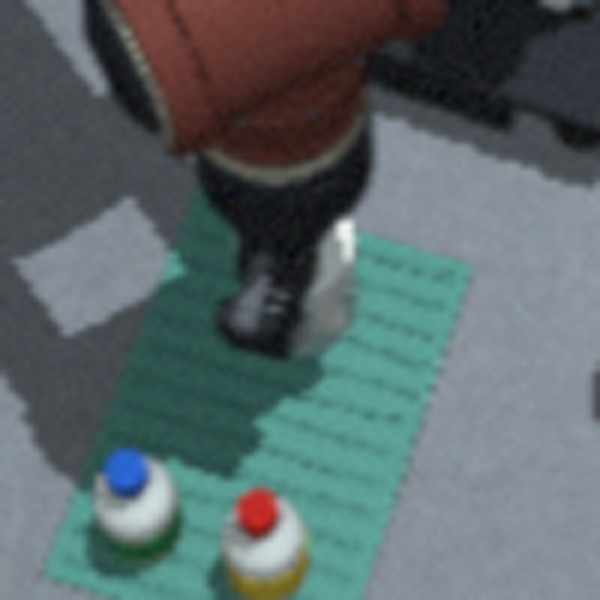

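jog_arm:
  steps:
    - [[0, 0, 0.3], [-0.2, 0.4, 0]]
    - [[0, 0, 0.2], [0, 0, 0]]

```text
t: 17.8
tool_pos: [0.5315, -0.3697, 0.2145]
tool_rot: [-0.086, 3.137, -0.004]
contact_force: [-5.1, 4.0, 10.4]
opening: 0.0529
```

```bash
python3 go.py 0.53 -0.369 0.213 93
```

```text
t 17.8 p [ 0.5315 -0.3697  0.2145] q [-0.72  0.28  1.69  0.    1.16 -2.35] F [-5.1  4.  10.4] Tq [ 0.68  0.86 -0.04] open 0.0529
jaw 93.2 shift cm [0.15 0.08 0.15]
rot deg [-0.15  0.19  0.15]
```

Contact felt on the mat (10 N up). Releasing.

jog_arm:
  steps:
    - [[0, 0, -0.05], [0, 0, 0]]
    - [[0, 0, 0], [0, 0, 0]]

```text
t: 18.0
tool_pos: [0.5314, -0.3698, 0.2146]
tool_rot: [-0.086, 3.137, -0.005]
contact_force: [-0.5, 0.6, 0.8]
opening: 0.0531
```

jog_arm:
  steps:
    - [[0, 0, 0], [0, 0, 0]]
    - [[0, 0, 0], [0, 0, 0]]
    - [[0, 0, 0], [0, 0, 0]]
    - [[0, 0, 0], [0, 0, 0]]
  fingers: 0.9

```text
t: 18.4
tool_pos: [0.5312, -0.37, 0.2135]
tool_rot: [-0.086, 3.138, -0.004]
contact_force: [-0.2, -0.1, 0.1]
opening: 0.081
```

```bash
python3 go.py 0.53 -0.369 0.213 93
```

```text
t 18.4 p [ 0.5312 -0.37    0.2135] q [-0.72  0.28  1.69 -0.    1.16 -2.35] F [-0.2 -0.1  0.1] Tq [0.02 0.04 0.01] open 0.081
jaw 93.1 shift cm [0.11 0.1  0.05]
rot deg [-0.16  0.16  0.13]
```

jog_arm:
  steps:
    - [[0, 0, -1.5], [0, 0, 0]]
    - [[0, 0, -3], [0, 0, 0]]
    - [[0, 0, -4], [0, 0, 0]]
    - [[0, 0, -4], [0, 0, 0]]
    - [[4, 0.3, 0], [0, 0, 0]]
    - [[4, 0.3, 0], [0, 0, 0]]
    - [[4, 0.3, 0], [0, 0, 0]]
    - [[2, 3, 0], [0, 0, 0]]

```text
t: 19.2
tool_pos: [0.3871, -0.3399, 0.3534]
tool_rot: [-0.089, 3.13, -0.021]
contact_force: [0.8, 0.6, 0.2]
opening: 0.0809
```

```bash
python3 go.py 0.40 0.05 0.34 94
```

```text
t 19.2 p [ 0.3871 -0.3399  0.3534] q [-0.87 -0.18  1.92 -0.    1.38 -2.49] F [0.8 0.6 0.2] Tq [0.03 0.05 0.03] open 0.0809
jaw 93.2 shift cm [-3.49 38.87  0.84]
rot deg [-0.79  0.54 -0.75]
```

jog_arm:
  steps:
    - [[-0.4, 4.5, 0], [-0.7, 0.5, 0]]
    - [[-0.4, 4.5, 0], [0, 0, 0]]
    - [[-0.4, 4.5, 0], [0, 0, 0]]
    - [[-0.4, 4.5, 0], [0, 0, 0]]
    - [[-0.4, 4.5, 0], [0, 0, 0]]
    - [[-0.4, 4.5, 0], [0, 0, 0]]
    - [[-0.4, 4.5, 0], [0, 0, 0]]
    - [[-0.4, 4.5, 0], [0, 0, 0]]

```text
t: 20.0
tool_pos: [0.3957, 0.0308, 0.363]
tool_rot: [-0.064, 3.121, -0.016]
contact_force: [0.4, 1.6, -0.1]
opening: 0.0808
```

```bash
python3 go.py 0.5185 0.37 0.34 94
```

```text
t 20.0 p [0.3957 0.0308 0.363 ] q [-0.11 -0.53  2.17 -0.01  1.48 -1.72] F [ 0.4  1.6 -0.1] Tq [ 0.03 -0.01 -0.02] open 0.0808
jaw 92.4 shift cm [-13.63  33.41   2.2 ]
rot deg [-0.64  1.11 -1.63]
```

jog_arm:
  steps:
    - [[-1.8, 4.4, 0], [-0.6, 1, -1]]
    - [[-1.8, 4.4, 0], [0, 0, 0]]
    - [[-1.8, 4.4, 0], [0, 0, 0]]
    - [[-1.8, 4.4, 0], [0, 0, 0]]
    - [[-1.8, 4.4, 0], [0, 0, 0]]
    - [[-1.8, 4.4, 0], [0, 0, 0]]
    - [[-1.8, 4.4, 0], [0, 0, 0]]
    - [[0, 0, 0], [0, 0, 0]]
  fingers: 0

```text
t: 20.8
tool_pos: [0.503, 0.3654, 0.3763]
tool_rot: [-0.106, 3.119, 0.005]
contact_force: [0.2, 0.2, -0.2]
opening: 0.0427
```

```bash
python3 go.py 0.5185 0.37 0.25 94
python3 - <<'E'
from meas import *
a=img('scene','s8.png');b=img('top','t8.png')
for nm,a in(('top',b),('scene',a)):
    H=hsv(a); m=(H[...,0]>105)&(H[...,0]<125)&(H[...,1]>150)&(H[...,2]>50)
    for c,bb,l in comps(m,300):print(nm,c,bb)
cv2.imwrite('pics/t8a.png',b[100:330,60:420,::-1].repeat(2,0).repeat(2,1))
E
```

```text
t 20.8 p [0.503  0.3654 0.3763] q [ 0.51  0.06  1.65 -0.01  1.41 -1.13] F [ 0.2  0.2 -0.2] Tq [-0.02 -0.01  0.04] open 0.0427
jaw 93.9 shift cm [-1.31  0.32 12.67]
rot deg [ 0.16  1.22 -0.12]
top [363.90287413  86.79088206] [ 323   46   85   68 2018]
top [157.10379198 211.96533044] [ 107  185  102   55 4615]
scene [273.18208092   5.5433526 ] [234   0  74  15 346]
scene [414.5278031   11.36827712] [ 389    0   52   28 1097]
scene [310.14505247 132.59782609] [ 281   98   57   77 2668]
scene [393.12575107 359.20343348] [ 344  289   97  125 2330]
```

View pics/t8a.png

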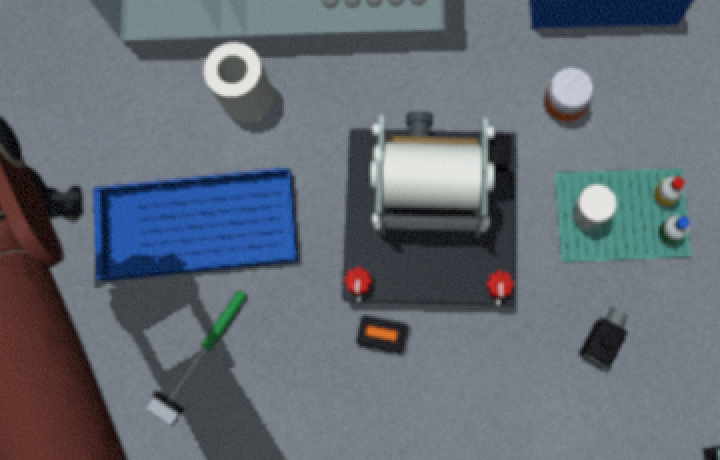

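View pics/s8.png

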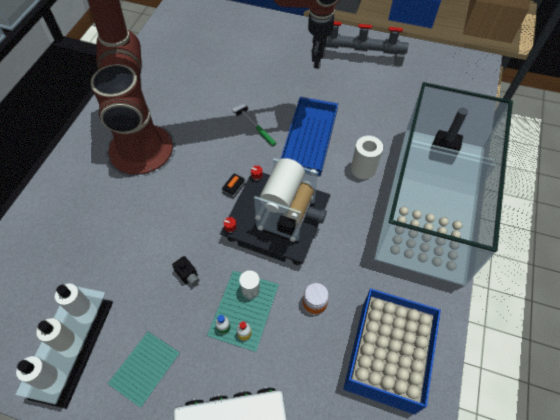

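Top crop: the tray is empty and unmoved, the jar stands on the mat at (597,208) beside the bottles, and the bystanders have not moved. Refining the tray and unit poses.

```bash
cat > tray.py <<'E'
from meas import *
def tray(a,z=.036,x1=330):
    H=hsv(a); m=(H[...,0]>105)&(H[...,0]<125)&(H[...,1]>150)&(H[...,2]>50); m[:120]=0; m[:,x1:]=0
    c,b,l=max(comps(m,200),key=lambda r:r[1][4])
    cn=max(cv2.findContours(l.astype(np.uint8),cv2.RETR_EXTERNAL,cv2.CHAIN_APPROX_NONE)[0],key=cv2.contourArea)
    r=cv2.boxPoints(cv2.minAreaRect(cn.astype(np.float32)))
    return r,onz('top',r,z)
if __name__=='__main__':
    a=cv2.imread('pics/t8.png')[:,:,::-1].copy()
    r,P=tray(a); print(r,P[:,:2].round(4)); print(onz('top',r,0)[:,:2].round(4))
    for rr in lines(a,-.055): print(rr)
    H=hsv(a)
    f=lambda x,y:(60+x/2,100+y/2)
    J=onz('top',[f(597,201)],.088); print('jar',J)
E
python3 tray.py
```

```text
[[103.59404 193.94058]
 [204.58415 183.84158]
 [209.19801 229.9802 ]
 [108.2079  240.0792 ]] [[0.5866 0.3893]
 [0.6081 0.0817]
 [0.467  0.068 ]
 [0.4452 0.3688]]
[[0.5961 0.4029]
 [0.6181 0.0868]
 [0.4732 0.0728]
 [0.4508 0.3817]]
(array([ 0.4273, -0.0217]), np.int64(1154), np.float64(0.0087), np.float64(4.2))
(array([ 0.4162, -0.2212]), np.int64(1255), np.float64(0.0084), np.float64(-2.6))
jar [[ 0.5307441  -0.36750969  0.088     ]]
```

jog_arm:
  steps:
    - [[-1.4, 0.4, 3], [0.2, 1.2, 0]]
    - [[0, 0, 3.5], [0, 0, 0]]
    - [[0, 0, 3.5], [0, 0, 0]]
    - [[0, 0, 3], [0, 0, 0]]
    - [[0, 0, 0], [0, 0, 0]]

```text
t: 21.4
tool_pos: [0.5182, 0.362, 0.2522]
tool_rot: [-0.094, 3.13, 0.002]
contact_force: [-0.3, -0.5, -0.8]
opening: 0.0425
```

```bash
python3 go.py 0.5175 0.371 0.184 94
```

```text
t 21.4 p [0.5182 0.362  0.2522] q [ 0.49  0.2   1.72 -0.    1.21 -1.14] F [-0.3 -0.5 -0.8] Tq [0.03 0.06 0.01] open 0.0425
jaw 93.4 shift cm [0.09 0.9  6.82]
rot deg [ 0.04  0.59 -0.57]
```

jog_arm:
  steps:
    - [[0, 0.9, 1.5], [0, 0.6, 0]]
    - [[0, 0, 0.5], [0, 0, 0]]
    - [[0, 0, 0], [0, 0, 0]]

```text
t: 21.7
tool_pos: [0.5191, 0.3687, 0.2379]
tool_rot: [-0.088, 3.135, 0.004]
contact_force: [0.5, 0.2, -0.0]
opening: 0.0425
```

```bash
python3 go.py 0.5175 0.371 0.184 94
python3 - <<'E'
from meas import *
a=img('scene','s9.png');
cv2.imwrite('pics/s9a.png',cv2.resize(a[20:180,250:360,::-1],None,fx=4,fy=4,interpolation=cv2.INTER_CUBIC))
E
```

```text
t 21.7 p [0.5191 0.3687 0.2379] q [ 0.5   0.23  1.71  0.    1.2  -1.13] F [ 0.5  0.2 -0. ] Tq [-0.03  0.02 -0.  ] open 0.0425
jaw 93.2 shift cm [0.17 0.23 5.39]
rot deg [ 0.14  0.29 -0.77]
```

View pics/s9a.png

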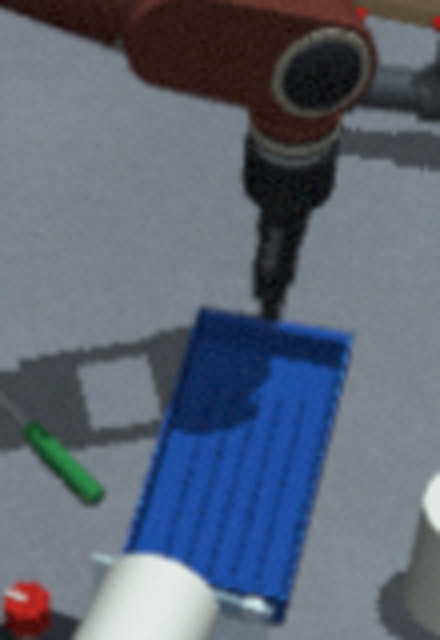

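The fingers stand above the lip (crop 268,318). I'm going down over it.

jog_arm:
  steps:
    - [[0.1, 0.25, 1.5], [0.1, 0.3, -0.7]]
    - [[0, 0, 1.5], [0, 0, 0]]
    - [[0, 0, 0], [0, 0, 0]]

```text
t: 22.05
tool_pos: [0.5192, 0.3714, 0.2103]
tool_rot: [-0.109, 3.134, 0.005]
contact_force: [-0.0, -0.2, -0.6]
opening: 0.0427
```

```bash
python3 go.py 0.5175 0.371 0.184 94
```

```text
t 22.05 p [0.5192 0.3714 0.2103] q [ 0.5   0.27  1.72  0.    1.15 -1.14] F [-0.  -0.2 -0.6] Tq [ 0.01 -0.01 -0.05] open 0.0427
jaw 94.0 shift cm [ 0.19 -0.03  2.63]
rot deg [ 0.19  0.34 -0.03]
```

jog_arm:
  steps:
    - [[0.2, 0, 1.2], [0.2, 0.3, 0]]
    - [[0, 0, 1.1], [0, 0, 0]]
    - [[0, 0, 0.2], [0, 0, 0]]
    - [[0, 0, 0], [0, 0, 0]]

```text
t: 22.45
tool_pos: [0.5167, 0.3711, 0.1817]
tool_rot: [0.109, -3.138, 0.003]
contact_force: [-0.1, 0.2, -0.0]
opening: 0.043
```

```bash
python3 go.py 0.5175 0.371 0.184 94
```

```text
t 22.45 p [0.5167 0.3711 0.1817] q [ 0.51  0.31  1.73 -0.    1.11 -1.13] F [-0.1  0.2 -0. ] Tq [ 0.02  0.05 -0.01] open 0.043
jaw 94.0 shift cm [-0.07 -0.02 -0.23]
rot deg [-0.09 -0.1  -0.02]
```

jog_arm:
  steps:
    - [[0, 0, -0.2], [0, 0, 0]]
    - [[0, 0, 0], [0, 0, 0]]
    - [[0, 0, 0], [0, 0, 0]]
    - [[0, 0, 0], [0, 0, 0]]
    - [[0, 0, 0], [0, 0, 0]]
  fingers: -1
  grip_force: 40

```text
t: 22.95
tool_pos: [0.5168, 0.3711, 0.184]
tool_rot: [0.11, -3.139, 0.002]
contact_force: [-0.1, 0.2, -1.6]
opening: 0.0112
```

```bash
python3 go.py 0.5175 0.371 0.184 94
```

```text
t 22.95 p [0.5168 0.3711 0.184 ] q [ 0.51  0.3   1.73 -0.    1.12 -1.13] F [-0.1  0.2 -1.6] Tq [ 0.02 -0.07  0.1 ] open 0.0112
jaw 94.0 shift cm [-0.06 -0.02  0.  ]
rot deg [-0.07 -0.07 -0.  ]
```

```bash
python3 - <<'E'
from h import *
print('roll top',onz('top',[(176,134)],.12),onz('scene',[(369,146)],.12),'scraper end',onz('top',[(181,247)],.01))
E
python3 go.py 0.554 0.371 0.184 86.85
```

```text
roll top [[0.73725984 0.15348158 0.12      ]] [[0.73803354 0.14849498 0.12      ]] scraper end [[0.42246066 0.15609378 0.01      ]]
t 22.95 p [0.5168 0.3711 0.184 ] q [ 0.51  0.3   1.73 -0.    1.12 -1.13] F [-0.1  0.2 -1.6] Tq [ 0.02 -0.07  0.1 ] open 0.0112
jaw 94.0 shift cm [-3.71 -0.27 -0.  ]
rot deg [-0.07 -0.06  7.15]
```

jog_arm:
  steps:
    - [[-1.2, -0.1, 0], [0, 0, 1]]
    - [[-1.2, -0.1, 0], [0, 0, 2]]
    - [[-1.3, -0.1, 0], [0, 0, 2]]
    - [[0, 0, 0], [0, 0, 2.2]]
    - [[0, 0, 0], [0, 0, 0]]

```text
t: 23.45
tool_pos: [0.5572, 0.3698, 0.184]
tool_rot: [-0.105, -3.138, 0.001]
contact_force: [-1.7, 0.0, -1.9]
opening: 0.0112
```

```bash
python3 go.py 0.554 0.371 0.184 86.85
```

```text
t 23.45 p [0.5572 0.3698 0.184 ] q [ 0.47  0.37  1.64  0.    1.13 -1.03] F [-1.7  0.  -1.9] Tq [ 0.05  0.21 -0.29] open 0.0112
jaw 86.2 shift cm [ 0.32  0.09 -0.  ]
rot deg [-0.04 -0.12 -0.68]
```

jog_arm:
  steps:
    - [[0.2, 0, 0], [0, 0, -0.7]]
    - [[0, 0, 0], [0, 0, 0]]

```text
t: 23.65
tool_pos: [0.556, 0.3697, 0.184]
tool_rot: [-0.086, -3.138, 0.001]
contact_force: [-1.2, 1.2, -1.1]
opening: 0.0112
```

```bash
python3 go.py 0.554 0.371 0.184 86.85
python3 - <<'E'
from tray import *
a=img('top','t10.png')
cv2.imwrite('pics/t10a.png',cv2.resize(a[150:290,60:330,::-1],None,fx=2.9,fy=2.9,interpolation=cv2.INTER_CUBIC))
# front & back edges of tray (long sides): fit lines from mask columns
H=hsv(a); m=(H[...,0]>105)&(H[...,0]<125)&(H[...,1]>150)&(H[...,2]>40); m[:150]=0;m[280:]=0
lo=[];hi=[]
for x in range(135,200,2):
    y=np.nonzero(m[:,x])[0]
    if len(y)>20: hi.append((x,y.min()-.5)); lo.append((x,y.max()+.5))
for nm,pts,z in(('back',hi,.036),('front',lo,0.0),('front36',lo,.036)):
    P=onz('top',pts,z)[:,:2]; c=np.polyfit(P[:,1],P[:,0],1); print(nm,'slope',c[0],'x at y=.2',np.polyval(c,.2))
row=[np.nonzero(m[y])[0].max()+.5 for y in range(195,225,3)]
print(onz('top',[(u,y) for u,y in zip(row,range(195,225,3))],.0)[:,:2].round(4))
E
```

```text
t 23.65 p [0.556  0.3697 0.184 ] q [ 0.48  0.37  1.64  0.    1.13 -1.04] F [-1.2  1.2 -1.1] Tq [ 0.07  0.32 -0.22] open 0.0112
jaw 86.8 shift cm [ 0.21  0.12 -0.  ]
rot deg [-0.03 -0.14 -0.  ]
back slope 0.06319079789937533 x at y=.2 0.6164416083263814
front slope 0.05580857340182317 x at y=.2 0.48054773286731756
front36 slope 0.05580857340182545 x at y=.2 0.4746274904775643
[[ 0.5823  0.0778]
 [ 0.5728  0.0778]
 [ 0.5633  0.0778]
 [ 0.5539  0.0778]
 [ 0.5445  0.0778]
 [ 0.5168 -0.5232]
 [ 0.5075 -0.5192]
 [ 0.5166  0.0809]
 [ 0.5073  0.0809]
 [ 0.498   0.0809]]
```

View pics/t10a.png

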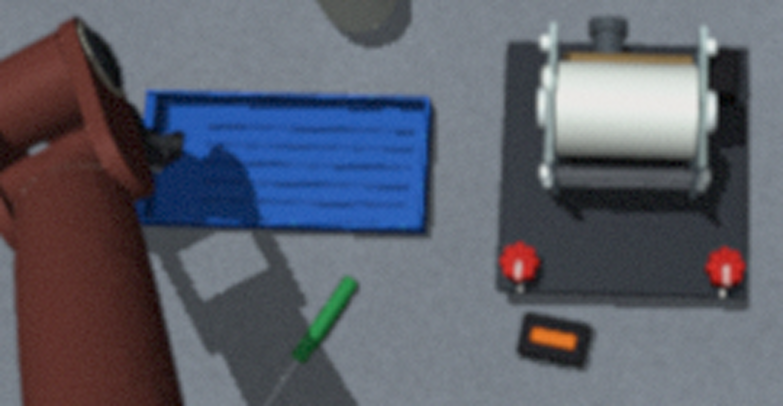

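The tray is square to the stand (slope 0.06 against 0.055) and within about 3 mm of the line. Sliding it in.

jog_arm:
  steps:
    - [[0.25, -1.5, 0], [0, 0, 0]]
    - [[0, -2.5, 0], [0, 0, 0]]
    - [[0, -2.5, 0], [0, 0, 0]]
    - [[0, -2.5, 0], [0, 0, 0]]
    - [[0, -1, 0], [0, 0, 0]]

```text
t: 24.2
tool_pos: [0.5469, 0.2675, 0.184]
tool_rot: [0.076, 3.14, 0.001]
contact_force: [0.4, 2.1, -2.1]
opening: 0.0114
```

```bash
python3 go.py 0.537 0.054 0.184 86.85
```

```text
t 24.2 p [0.5469 0.2675 0.184 ] q [ 0.33  0.25  1.8   0.    1.1  -1.19] F [ 0.4  2.1 -2.1] Tq [ 0.13  0.09 -0.05] open 0.0114
jaw 87.2 shift cm [-4.000e-02 -2.138e+01 -2.000e-02]
rot deg [0.05 0.05 0.38]
```

jog_arm:
  steps:
    - [[0, -2.5, 0], [0, 0, 0.3]]
    - [[0, -2.5, 0], [0, 0, 0]]
    - [[0, -2.5, 0], [0, 0, 0]]
    - [[0, -1.5, 0], [0, 0, 0]]
    - [[0, 0, 0], [0, 0, 0]]

```text
t: 24.7
tool_pos: [0.5409, 0.1735, 0.184]
tool_rot: [0.083, 3.139, 0.001]
contact_force: [-0.3, -1.4, -0.6]
opening: 0.0116
```

```bash
python3 go.py 0.537 0.054 0.184 86.85
python3 - <<'E'
from tray import *
a=img('top','t11.png')
cv2.imwrite('pics/t11a.png',cv2.resize(a[150:290,110:330,::-1],None,fx=3.5,fy=3.5,interpolation=cv2.INTER_CUBIC))
for r in lines(a,-.055): print(r)
E
```

```text
t 24.7 p [0.5409 0.1735 0.184 ] q [ 0.18  0.16  1.9   0.    1.08 -1.34] F [-0.3 -1.4 -0.6] Tq [-0.3   0.17  0.03] open 0.0116
jaw 87.0 shift cm [-2.400e-01 -1.196e+01 -1.000e-02]
rot deg [0.05 0.07 0.12]
(array([ 0.4275, -0.0219]), np.int64(1157), np.float64(0.0088), np.float64(5.9))
(array([ 0.416, -0.221]), np.int64(1289), np.float64(0.0085), np.float64(-4.0))
```

View pics/t11a.png

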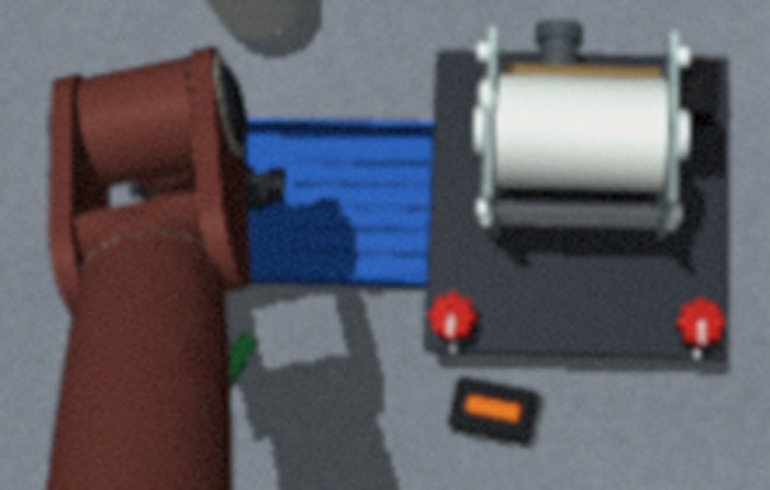

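```bash
python3 - <<'E'
from h import *
for z in(.25,.3,.35): print(z,onz('top',[(110+247/3.5,150+130/3.5),(110+50/3.5,150+200/3.5)],z)[:,:2].round(3))
E
```

```text
0.25 [[0.542 0.112]
 [0.495 0.254]]
0.3 [[0.528 0.102]
 [0.483 0.238]]
0.35 [[0.515 0.092]
 [0.472 0.221]]
```

The tray is entering between the feet, and the stand has not moved. Continuing.

jog_arm:
  steps:
    - [[-0.1, -2, 0], [0, 0, 0.1]]
    - [[0, -2.5, 0], [0, 0, 0]]
    - [[0, -2.5, 0], [0, 0, 0]]
    - [[0, -1.5, 0], [0, 0, 0]]
    - [[0, 0, 0], [0, 0, 0]]

```text
t: 25.25
tool_pos: [0.5379, 0.0915, 0.184]
tool_rot: [0.076, 3.139, 0.005]
contact_force: [-1.6, -1.4, 0.2]
opening: 0.0112
```

```bash
python3 go.py 0.537 0.054 0.184 86.85
```

```text
t 25.25 p [0.5379 0.0915 0.184 ] q [ 0.03  0.11  1.95  0.    1.08 -1.49] F [-1.6 -1.4  0.2] Tq [-0.55  0.33  0.04] open 0.0112
jaw 87.2 shift cm [-0.09 -3.75 -0.02]
rot deg [0.2  0.1  0.37]
```

jog_arm:
  steps:
    - [[0, -1, 0], [0, 0, 0.3]]
    - [[0, -1, 0], [0, 0, 0]]
    - [[0, -0.6, 0], [0, 0, 0]]
    - [[0, 0, 0], [0, 0, 0]]

```text
t: 25.65
tool_pos: [0.5368, 0.066, 0.184]
tool_rot: [0.081, 3.138, 0.007]
contact_force: [-0.1, -1.5, -0.2]
opening: 0.0115
```

```bash
python3 go.py 0.537 0.054 0.184 86.85
```

```text
t 25.65 p [0.5368 0.066  0.184 ] q [-0.02  0.1   1.96  0.01  1.08 -1.54] F [-0.1 -1.5 -0.2] Tq [-0.53  0.26 -0.03] open 0.0115
jaw 87.0 shift cm [-0.08 -1.19 -0.01]
rot deg [0.27 0.13 0.18]
```

jog_arm:
  steps:
    - [[0, -0.5, 0], [0, 0, 0]]
    - [[0, -0.3, 0], [0, 0, 0]]
    - [[0, 0, 0], [0, 0, 0]]

```text
t: 25.95
tool_pos: [0.5364, 0.0578, 0.184]
tool_rot: [0.081, 3.138, 0.008]
contact_force: [0.6, 0.4, -0.8]
opening: 0.0114
```

jog_arm:
  steps:
    - [[0, -0.3, 0], [0, 0, 0]]
    - [[0, 0, 0], [0, 0, 0]]

```text
t: 26.15
tool_pos: [0.5363, 0.0546, 0.184]
tool_rot: [0.08, 3.138, 0.008]
contact_force: [-0.6, -2.2, -1.3]
opening: 0.011
```

jog_arm:
  steps:
    - [[0, -0.3, 0], [0, 0, 0]]
    - [[0, 0, 0], [0, 0, 0]]

```text
t: 26.35
tool_pos: [0.5361, 0.0513, 0.184]
tool_rot: [0.08, 3.138, 0.007]
contact_force: [0.8, -0.8, -1.0]
opening: 0.0116
```

jog_arm:
  steps:
    - [[0, -0.3, 0], [0, 0, 0]]
    - [[0, 0, 0], [0, 0, 0]]

```text
t: 26.55
tool_pos: [0.5361, 0.0488, 0.1842]
tool_rot: [0.081, 3.137, 0.012]
contact_force: [0.4, 0.1, -1.2]
opening: 0.0108
```

```bash
python3 go.py 0.537 0.048 0.184 86.85
python3 - <<'E'
from tray import *
a=img('top','t12.png');s=img('scene','s12.png')
cv2.imwrite('pics/t12a.png',cv2.hconcat([cv2.resize(x[:,:,::-1],None,fx=2.6,fy=2.6,interpolation=cv2.INTER_CUBIC) for x in(a[150:290,150:300],s[120:260,210:360])]))
for r in lines(a,-.055): print(r)
E
```

```text
t 26.55 p [0.5361 0.0488 0.1842] q [-0.05  0.09  1.97  0.01  1.08 -1.57] F [ 0.4  0.1 -1.2] Tq [-0.29  0.25 -0.11] open 0.0108
jaw 87.0 shift cm [-0.09 -0.07  0.02]
rot deg [0.43 0.19 0.18]
(array([ 0.4273, -0.0212]), np.int64(328), np.float64(0.0094), np.float64(5.6))
(array([ 0.4162, -0.2215]), np.int64(1227), np.float64(0.0089), np.float64(-3.9))
```

View pics/t12a.png

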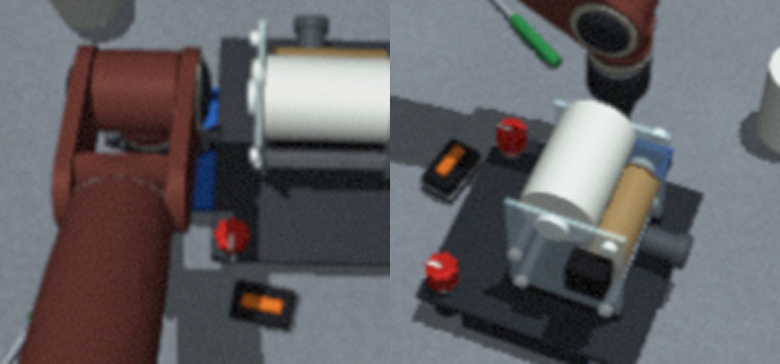

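jog_arm:
  steps:
    - [[0, -0.3, 0], [0.3, 0, 0]]
    - [[0, -0.1, 0], [0, 0, 0]]

```text
t: 26.85
tool_pos: [0.5362, 0.0468, 0.1844]
tool_rot: [0.083, 3.135, 0.014]
contact_force: [-0.9, 2.4, -2.2]
opening: 0.0112
```

jog_arm:
  steps:
    - [[0, -0.3, 0], [0, 0, 0]]
    - [[0, -0.1, 0], [0, 0, 0]]

```text
t: 27.05
tool_pos: [0.5359, 0.045, 0.1845]
tool_rot: [0.083, 3.135, 0.025]
contact_force: [0.6, 3.5, 0.2]
opening: 0.0113
```

```bash
python3 go.py 0.537 0.048 0.184 86.85
```

```text
t 27.05 p [0.5359 0.045  0.1845] q [-0.06  0.09  1.97  0.02  1.07 -1.58] F [0.6 3.5 0.2] Tq [-0.28  0.29 -0.02] open 0.0113
jaw 87.0 shift cm [-0.09  0.3   0.06]
rot deg [0.92 0.29 0.12]
```

jog_arm:
  steps:
    - [[0, 0.1, 0], [0.9, 0.3, 0]]
    - [[0, 0, 0], [0, 0, 0]]

```text
t: 27.25
tool_pos: [0.5363, 0.0472, 0.1847]
tool_rot: [0.083, 3.139, 0.005]
contact_force: [0.4, -1.2, -2.4]
opening: 0.0111
```

```bash
python3 go.py 0.537 0.048 0.184 86.85
python3 - <<'E'
from tray import *
a=img('top','t13.png')
for r in lines(a,-.055): print(r)
E
```

```text
t 27.25 p [0.5363 0.0472 0.1847] q [-0.05  0.09  1.97  0.    1.08 -1.57] F [ 0.4 -1.2 -2.4] Tq [-0.28  0.16 -0.02] open 0.0111
jaw 87.0 shift cm [-0.07  0.08  0.07]
rot deg [0.19 0.1  0.13]
(array([ 0.4265, -0.0231]), np.int64(306), np.float64(0.0075), np.float64(6.5))
(array([ 0.4159, -0.2237]), np.int64(1257), np.float64(0.0088), np.float64(-4.2))
```

The knobs moved about 2 mm in -y with the last push, so the tray's far end has met the panel. I'm releasing a little, then going up.

jog_arm:
  steps:
    - [[0, 0, 0], [0, 0, 0]]
    - [[0, 0, 0], [0, 0, 0]]
    - [[0, 0, 0], [0, 0, 0]]
    - [[0, 0, -1.5], [0, 0, 0]]
    - [[0, 0, -3], [0, 0, 0]]
    - [[0, 0, -3], [0, 0, 0]]
  fingers: -0.35

```text
t: 27.9
tool_pos: [0.5347, 0.0453, 0.2594]
tool_rot: [-0.085, -3.134, -0.003]
contact_force: [1.0, 0.5, -0.7]
opening: 0.0283
```

```bash
python3 go.py 0.50 0.30 0.35 86.85
```

```text
t 27.9 p [0.5347 0.0453 0.2594] q [-0.05 -0.02  1.94  0.    1.23 -1.57] F [ 1.   0.5 -0.7] Tq [-0.01 -0.03  0.02] open 0.0283
jaw 86.9 shift cm [ 4.9  25.26 -8.98]
rot deg [ 0.11 -0.35  0.04]
```

jog_arm:
  steps:
    - [[0, 0, -4], [0, 0, 0]]
    - [[0, 2, -4], [0, 0, 0]]
    - [[0.5, 4, 0], [0, 0, 0]]
    - [[0.5, 4, 0], [0, 0, 0]]
    - [[0.5, 4.5, 0], [0, 0, 0]]
    - [[0.5, 4.5, 0], [0, 0, 0]]
    - [[0.5, 4.5, 0], [0, 0, 0]]
    - [[0.5, 4, 0], [0, 0, 0]]

```text
t: 28.7
tool_pos: [0.523, 0.3255, 0.3654]
tool_rot: [0.103, 3.116, 0.008]
contact_force: [0.9, 0.0, -0.1]
opening: 0.0279
```

```bash
python3 - <<'E'
from tray import *
a=img('top','t14.png');s=img('scene','s14.png')
cv2.imwrite('pics/t14a.png',cv2.resize(a[140:290,150:420,::-1],None,fx=2.9,fy=2.9,interpolation=cv2.INTER_CUBIC))
cv2.imwrite('pics/s14a.png',cv2.resize(s[100:360,170:350,::-1],None,fx=2.3,fy=2.3,interpolation=cv2.INTER_CUBIC))
for r in lines(a,-.055): print(r)
E
```

```text
(array([ 0.4261, -0.0243]), np.int64(1203), np.float64(0.0081), np.float64(2.6))
(array([ 0.4158, -0.2237]), np.int64(1249), np.float64(0.0088), np.float64(-4.2))
```

View pics/t14a.png

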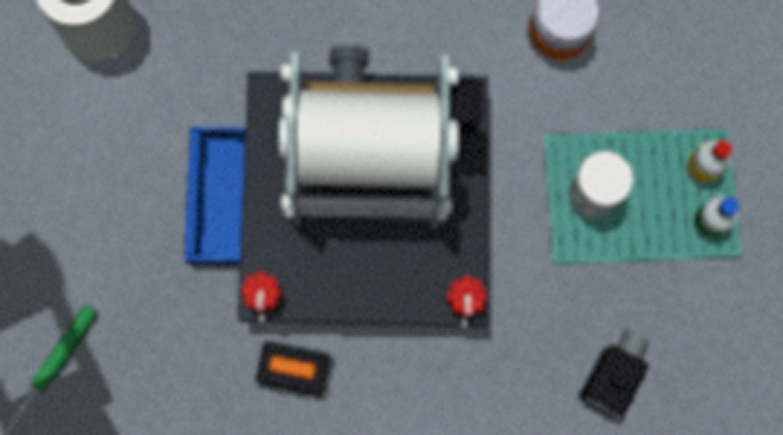

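View pics/s14a.png

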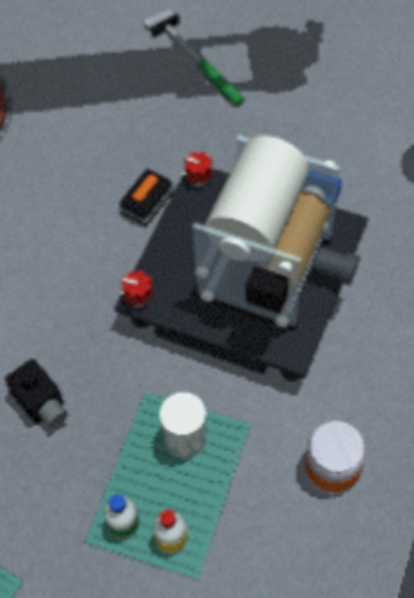

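```bash
python3 - <<'E'
from tray import *
a=cv2.imread('pics/t14.png')[:,:,::-1].copy()
H=hsv(a); m=(H[...,0]>105)&(H[...,0]<125)&(H[...,1]>130)&(H[...,2]>40); m[:170]=0;m[240:]=0;m[:,240:]=0
yaw=-.0516;c=np.array([.5258,-.1294]);Rm=np.array([[np.cos(yaw),-np.sin(yaw)],[np.sin(yaw),np.cos(yaw)]])
ys=range(192,225,2); L=onz('top',[(np.nonzero(m[y])[0].min()-.5,y) for y in ys],.036)[:,:2]
U=(L-c)@Rm; f=np.polyfit(U[:,0],U[:,1],1); print('lip outer y (home .187): ',U[:,1].mean(),'skew rad',-f[0])
xs=range(218,232,2)
B=(onz('top',[(x,np.nonzero(m[:,x])[0].min()-.5) for x in xs],.036)[:,:2]-c)@Rm
F=(onz('top',[(x,np.nonzero(m[:,x])[0].max()+.5) for x in xs],.0)[:,:2]-c)@Rm
print('back x (.07)',B[:,0].mean(),'front x (-.07)',F[:,0].mean(), np.polyfit(B[:,1],B[:,0],1)[0],np.polyfit(F[:,1],F[:,0],1)[0])
o=ctrl.get_obs();print(o['t'],o['tool_pos'],np.round(o['contact_force'],1))
E
```

```text
lip outer y (home .187):  0.1829978062889636 skew rad -0.004326742783936799
back x (.07) 0.07351686053146615 front x (-.07) -0.06355959858679425 -0.02021449775879806 -0.021941084534150824
28.8 [0.52253495 0.32749082 0.36550296] [-0.2 -0.7  0.6]
```

jog_arm:
  steps:
    - [[0, 0, 0], [0, 0, 0]]
    - [[0, 0, 0], [0, 0, 0]]
    - [[0, 0, 0], [0, 0, 0]]

```text
t: 29.1
tool_pos: [0.5226, 0.3265, 0.3677]
tool_rot: [0.096, 3.115, 0.01]
contact_force: [-0.9, 0.2, -0.1]
opening: 0.028
```

```bash
python3 -c "
from station import ctrl
print(ctrl.finish_job())"
```

```text
the job is handed in; nothing more can be done
None
```

All three parts of the job are done, and I handed it in at about 29 s; no verdict is reported.

- **Knobs:** I turned the front left knob about 100° clockwise and the front right about 108° anticlockwise. In the last picture their lines read +3° and -4° from their marks, which is about 0.1 mm of foot length. I had no way to measure the load on the soles or the stand's tilt, so the levelling is inferred from the knob angles alone.
- **Jar:** It stands upright by eye on the free half of the mat, at about (0.531, -0.368). It is clear of both bottles.
- **Tray:** It is empty and pushed in until it met the panel; that last push moved the stand about 2 mm. The picture puts it about 4 mm from home lengthwise and 5 mm across, and 0.004 to 0.02 rad off square. The lengthwise reading comes out slightly deeper than contact with the panel allows, which I put down to calibration error of a few millimetres.
- **Other things:** The bystanders look unmoved, and the arm ended clear of everything.

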